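Finish the jigsaw paver panel and run its joint

ROBOT

A 6-joint arm with a two-finger parallel gripper is mounted at the origin on the work surface. World frame = base frame: x ahead of the robot, y to its left, z up, the work surface at z = 0. Lengths are in m, angles in rad, forces in N, time in s.
With the tool pointing down it reaches from about 0.35 to 0.975 m from the base axis. Payload 4.9 kg.
Tool frame: the origin (TCP) lies at the very end of the fingers, on their centre line; the grasp point (between the pads) lies 19 mm behind it; z points along the fingers, y is the line along which they close (so a half turn about z gives the same grasp; the last joint's range is limited). The gripper opens to 85 mm and grips with 20 to 120 N. Pads are 22 mm wide; open, the fingers measure 114 mm over their backs; the gripper's body (76 mm by 85 mm) begins 54 mm behind the grasp point. The pads swing forward as they close: fully open they stand 13 mm farther back than shut.
Start: joints at [1.118, 0.053, 1.613, -0, 1.476, -0.119], TCP at [0.205, 0.59, 0.231] pointing down, gripper open.
Joint ranges: [-3.01, 3.01], [-1.01, 2.22], [0.06, 2.58], [-1.02, 4.17], [0.09, 2.62], [-3.14, 3.14]. Speed limits (rad/s): [2.57, 2.57, 3.14, 3.14, 3.14, 3.14].

INTERFACE

Orientations are given as a unit quaternion [w, x, y, z].
In Python, from plant import state, optics, ticket, nets gives the robot as it stands. The module is installed in compiled form; this text tells all that it offers.
- The arm moves only by the shell command python3 -m inch 'ROWS' [OPENING]. ROWS is JSON, a list of rows, each an object of numbers: "dx", "dy", "dz": the shift along the tool's x, y, z as a fraction of full scale; "rx", "ry", "rz": the turn, a rotation vector about the tool's x, y, z as a fraction of full scale. In form: [{"dx": .., "dy": .., "dz": .., "rx": .., "ry": .., "rz": ..}, ...]. A call has 1 to 5 rows; each row is the pose to reach, as a shift and turn from the pose commanded when the call began, along the tool's axes at that moment; what a row does not reach only later rows make up. Full scale, the value 1, is 0.8 m for a shift and 1.5 rad for a turn. A row lasts 1/10 s, in which the tool goes at most 50 mm and 8.59 degrees, less where a joint would pass 70% of its speed; a pose out of reach is approached as far as the arm can. A call with a number of a shift or a turn outside -1 to 1 is refused whole. A call with a gripper value outside its range is refused whole. OPENING is the opening, from -1 (shut) to 1 (fully open), set as the call begins (- or left out, the last holds). The fingers move at their own pace and stop on an object; the grip force is fixed at half the most. Time passes only in rows, so rows that repeat a pose let the fingers close. It gives the time, the measured TCP pose, the force, the opening and the grip force at its end, in the units of the state.
- state(): the state, without advancing time (a new reading comes with each control period).
- optics.grab_frame(name): name is "side" or "top"; returns the picture (480x640x3 uint8, red, green, blue); there is no depth.
- optics.camera_info(name): a dict with "fx", "fy", "cx", "cy" (pixels), "R" (3x3) and "t" (3): a world point X has camera coordinates R X + t. Camera axes: x right, y down, z forward; pixel columns grow to the right and rows downward; lengths in m; the calibration is good to about 2 mm. A picture is of the moment at which its call begins. camera_info takes no time and is no camera call.
- ticket.job_done(): hands the job in; it is judged then, once.
Trained networks look in the newest picture that a camera, given by its name, has taken for a name from the list of things; names that differ only in an ending like _2 or _b are one class to them, and where a whole thing is asked for, a point or a joint stands for the part that bears it (a point fixed in the world has none). Each returns a list of dicts, best first, with "confidence" (0 to 1); they miss things now and then, are a little off and sometimes report something else, mostly with a low value. They report only what shows in the picture. A call takes as long as a camera call. They do not tell look-alikes from the thing itself.
- nets.boxes_of(camera, name): "bbox" ([centre column, centre row, width, height] in pixels, round what is visible of it).
- nets.outline_of(camera, name): "pixels" (480x640 bool, what is visible of it) and "bbox" ([centre column, centre row, width, height] in pixels, round what is visible of it).
The state is a dict: "time": time; "joint_pos": joint angles; "joint_vel": joint speeds; "joint_efforts": joint torques, N m; "tool_pos": TCP position; "tool_rot": TCP orientation; "contact_force": force on the tool from outside, world axes, zero at the start; "ft_torque": the same for the moment, N m; "gripper_width": opening from 0.0 (shut) to 1.0 (fully open); "grasp_force": force on a finger pad.
Only numpy, scipy, OpenCV 4.12 (cv2) and the standard library are available. Lean on these libraries where they do the work, as an engineer would, in place of code of your own. Each camera call takes 0.05 s, during which the arm holds its last target. There are 200 camera calls.

TASK

Fit every loose clay paver on the table into the opening of its own shape in the panel, turned so that it drops fully home and lies flush with the field. Then take the jointing tool from its stand and, with its tip well down in the open joint, draw it slowly (about 3 cm a second) along the whole joint, round both bends, from the wide mouth to the narrow closed end. Stand the tool upright in its stand again, fully down, with all pavers still flush and the other things on the table left alone.

Things in the scene. Friction and masses are not known exactly. Their poses are not given: they have to be found in the camera images.
- panel: Paver panel fixed to the table, at some yaw: clay-brown field 196 x 200 mm on a 220 x 224 mm board. Origin at the centre of the board's underside, z up; field top at z = 20 mm, floor of openings and joint at z = 6 mm. Four separate openings, each one paver's outline grown by 2.5 mm all round, and through the middle an open joint, a slot 10 mm wide with upright walls.
- paver_a_c (a point): Loose clay paver a (may be absent), rib up, 110 g: square 50 x 50 x 14 mm with one tab, on its +x side, and one notch, on its -x side (opposite the tab). Tabs 14 mm wide, 9 mm long, mid-side; notches 17 x 9 mm. On top, central, a rib to hold: 28 mm (x) by 12 mm (y), 24 mm high; 38 mm overall. This point: centre of the square, half-way up (19 mm over the underside).
- paver_b_c (a point): Loose clay paver b (may be absent), rib up, 110 g: square 50 x 50 x 14 mm with one tab, on its +x side, and one notch, on its +y side (left of the tab). Tabs 14 mm wide, 9 mm long, mid-side; notches 17 x 9 mm. On top, central, a rib to hold: 28 mm (x) by 12 mm (y), 24 mm high; 38 mm overall. This point: centre of the square, half-way up (19 mm over the underside).
- paver_c_c (a point): Loose clay paver c (may be absent), rib up, 110 g: square 50 x 50 x 14 mm with one tab, on its +x side, and one notch, on its -y side (right of the tab, mirror image of b). Tabs 14 mm wide, 9 mm long, mid-side; notches 17 x 9 mm. On top, central, a rib to hold: 28 mm (x) by 12 mm (y), 24 mm high; 38 mm overall. This point: centre of the square, half-way up (19 mm over the underside).
- paver_d_c (a point): Loose clay paver d (may be absent), rib up, 110 g: square 50 x 50 x 14 mm with two tabs, on its +x and -x sides, and two notches, on its +y and -y sides (so it fits two ways round). Tabs 14 mm wide, 9 mm long, mid-side; notches 17 x 9 mm. On top, central, a rib to hold: 28 mm (x) by 12 mm (y), 24 mm high; 38 mm overall. This point: centre of the square, half-way up (19 mm over the underside).
- opening_a (a point): The opening in the panel that only paver a fits. This point is where the paver's centre point (paver_a_c) comes when it lies flush on the opening's floor (25 mm above the table), and its axes are then the paver's axes.
- opening_b (a point): The opening in the panel that only paver b fits. This point is where the paver's centre point (paver_b_c) comes when it lies flush on the opening's floor (25 mm above the table), and its axes are then the paver's axes.
- opening_c (a point): The opening in the panel that only paver c fits. This point is where the paver's centre point (paver_c_c) comes when it lies flush on the opening's floor (25 mm above the table), and its axes are then the paver's axes.
- opening_d (a point): The opening in the panel that only paver d fits. This point is where the paver's centre point (paver_d_c) comes when it lies flush on the opening's floor (25 mm above the table), and its axes are then the paver's axes, or half a turn from them.
- jointer: Jointing tool, 90 g, 130 mm tall, upright in its stand: a round steel pin 5 mm thick, 50 mm long, then a steel flange 26 x 26 mm, 4 mm thick (50 to 54 mm above the tip), then a square wooden handle 16 x 16 mm, 76 mm long (54 to 130 mm above the tip), sides along its x and y. Origin at the lower tip of the pin, z up along the tool.
- jointer_grip (a point): A point on the jointing tool's axis, in its handle, 94 mm above the tip.
- stand: Wooden stand for the jointing tool, fixed to the table: a block 80 x 80 x 62 mm with a square upright hole 12 to 13 mm wide through its middle. Origin at the centre of its underside. The tool hangs in it by its flange, which rests on the block's top, so that its tip is 12 mm above the table.
- seam_start (a point): Middle of the joint's wide mouth, a 20 x 20 mm square widening at its one end, in the plane of the panel's top.
- seam_bend1 (a point): First bend of the joint, on its centre line, in the plane of the panel's top: the joint runs straight here from the wide mouth (80 mm).
- seam_bend2 (a point): Second bend, 16 mm from the first at a right angle, on the centre line, in the plane of the panel's top.
- seam_end (a point): Where the stroke ends, on the centre line near the narrow closed end (the end wall is 5 mm beyond), in the plane of the panel's top, 80 mm straight on from the second bend.
- slip_jar: Closed jar of slip, 70 mm wide, 100 mm tall; bystander. Origin at its underside.
- sponge: Sponge, 70 x 50 x 30 mm; bystander. Origin at its underside.
- brush: Brush lying on the table; bystander. Origin at its underside.
- scraper: Scraper lying on the table; bystander. Origin at its underside.
- water_pot: White bowl, 90 mm wide, 70 mm tall; bystander. Origin at its underside.
- cone: Small fired clay spool, 44 mm wide, 80 mm tall; bystander. Origin at its underside.
There are look-alikes about, which are no part of the job. Leave any purple look-alike of the part that bears paver_a_c alone. What is shaped like the jointer but green is not meant.

How it is judged:
On the way, in this order (a step that is already met when the one before it is completed fails the run):
1. every loose paver lies flush in its own opening (horizontal distance between paver_a_c and opening_a below 0.005 m and z of each of paver_a_c, paver_b_c, paver_c_c, paver_d_c in the frame of panel below 0.028 m and angle between each of paver_a_c, paver_b_c, paver_c_c, paver_d_c's own z axis and vertical below 0.08 rad and angle between the x axis of paver_a_c and the x axis of opening_a, either way round below 0.12 rad and horizontal distance between paver_b_c and opening_b below 0.005 m and angle between the x axis of paver_b_c and the x axis of opening_b, either way round below 0.12 rad and horizontal distance between paver_c_c and opening_c below 0.005 m and angle between the x axis of paver_c_c and the x axis of opening_c, either way round below 0.12 rad and horizontal distance between paver_d_c and opening_d below 0.005 m and angle between the x axis of paver_d_c and the x axis of opening_d, either way round below 0.12 rad), for 0.2 s.
2. the tip of the jointing tool is down in the joint, at the wide mouth (z of jointer in the frame of panel below 0.017 m and x of jointer in the frame of panel between -0.015 and -0.001 m and y of jointer in the frame of panel between -0.086 and -0.074 m), for 0.02 s.
3. the tip of the jointing tool is down in the joint, a third along the first run (z of jointer in the frame of panel below 0.017 m and x of jointer in the frame of panel between -0.015 and -0.001 m and y of jointer in the frame of panel between -0.06 and -0.048 m), for 0.02 s.
4. the tip of the jointing tool is down in the joint, two thirds along the first run (z of jointer in the frame of panel below 0.017 m and x of jointer in the frame of panel between -0.015 and -0.001 m and y of jointer in the frame of panel between -0.033 and -0.021 m), for 0.02 s.
5. the tip of the jointing tool is down in the joint, at the first bend (z of jointer in the frame of panel below 0.017 m and x of jointer in the frame of panel between -0.015 and -0.001 m and y of jointer in the frame of panel between -0.006 and 0.006 m), for 0.02 s.
6. the tip of the jointing tool is down in the joint, at the second bend (z of jointer in the frame of panel below 0.017 m and x of jointer in the frame of panel between 0.001 and 0.015 m and y of jointer in the frame of panel between -0.006 and 0.006 m), for 0.02 s.
7. the tip of the jointing tool is down in the joint, a third along the last run (z of jointer in the frame of panel below 0.017 m and x of jointer in the frame of panel between 0.001 and 0.015 m and y of jointer in the frame of panel between 0.021 and 0.033 m), for 0.02 s.
8. the tip of the jointing tool is down in the joint, two thirds along the last run (z of jointer in the frame of panel below 0.017 m and x of jointer in the frame of panel between 0.001 and 0.015 m and y of jointer in the frame of panel between 0.048 and 0.06 m), for 0.02 s.
9. the tip of the jointing tool is down in the joint, at the narrow closed end (z of jointer in the frame of panel below 0.017 m and x of jointer in the frame of panel between 0.001 and 0.015 m and y of jointer in the frame of panel between 0.074 and 0.086 m), for 0.02 s.
At the end, for the whole second after the job is handed in: Each paver present lies in its own opening: centre within 5 mm, at most 3 mm above flush, level within 0.08 rad, aligned within 0.12 rad. The jointing tool stands in its stand: tip within 8 mm of the hole's axis and under 15 mm above the table, upright within 0.1 rad (all of step 1 and horizontal distance between jointer and stand below 0.008 m and z of jointer in the frame of stand below 0.015 m and angle between jointer's own z axis and vertical below 0.1 rad); the robot touches nothing.
It fails at once if the jointing tool moves faster than 12 cm/s along the joint while its tip is 4 mm or more deep in it (z of jointer in the frame of panel below 0.016 m and x of jointer in the frame of panel between -0.02 and 0.02 m and y of jointer in the frame of panel between -0.062 and 0.062 m and linear speed of jointer above 0.12 m/s).
It fails at once if a bystander (jar, sponge, brush, scraper, bowl, spool) is moved more than 4 cm (distance of any of slip_jar, sponge, brush, scraper, water_pot, cone from where it was at the start of the episode above 0.04 m).
Of paver_a, paver_b, paver_c, paver_d only 3 to 4 are there at a start; the rules pass over those that are not, and their reading is None.
At some moment in a run one of paver_a, paver_b, paver_c, paver_d may be knocked a few centimetres aside while the robot is not near it.
It also fails if it takes over 210 s, if anything falls off the work surface, if the arm or the gripper's body presses on something with over 40 N, if the wrist force passes 120 N, or if a joint passes its speed limit or range.

## Working session

There is one attempt and no reset: what is moved stays moved. The work goes in short steps, Python scripts to look and compute and a shell command to move; the robot and the scene stay as the last step left them, time stands still between calls to the robot, and variables do not carry over. Pictures are saved under pics/ and viewed, at most 14 in all, crops included, and the job is handed in when it is done.

```bash
mkdir -p pics
python3 - <<'E'
from plant import state, optics, ticket, nets
import cv2
print(state())
for n in("top","side"):
    im=optics.grab_frame(n); cv2.imwrite(f"pics/{n}0.png",im[:,:,::-1]); print(optics.camera_info(n))
E
```

```text
{'time': 0.0, 'joint_pos': array([ 1.11800288e+00,  5.33565946e-02,  1.61428747e+00,  1.48456226e-05,
        1.47599440e+00, -1.19006348e-01]), 'joint_vel': array([-0.00119437, -0.00024078, -0.00050829,  0.00015377,  0.00192937,
        0.00056579]), 'joint_efforts': array([-1.57846298e-03, -3.93694746e+01, -3.70169842e+01, -3.12824031e-04,
        7.54898036e-03, -2.77726642e-08]), 'tool_pos': array([0.20449171, 0.58994558, 0.23006708]), 'tool_rot': array([-2.95569993e-04,  1.66120480e-01,  9.86104933e-01, -9.79301530e-04]), 'contact_force': array([-0.13319332, -0.07262405,  0.67216302]), 'ft_torque': array([-0.08806226,  0.01247811, -0.0461269 ]), 'grasp_force': 0.0, 'gripper_width': 0.9989768376953075}
{'fx': 569.5809095204428, 'fy': 569.5809095204428, 'cx': 331.96830203658027, 'cy': 244.2524702746142, 'R': array([[ 0.00726003, -0.9999702 ,  0.00262488],
       [-0.979105  , -0.00764197, -0.20321172],
       [ 0.20322573, -0.00109471, -0.9791313 ]]), 't': array([0.00733709, 0.56801129, 1.49694174])}
{'fx': 489.85456745028324, 'fy': 489.85456745028324, 'cx': 316.82407954279967, 'cy': 243.27312095605913, 'R': array([[ 0.94883477, -0.31540027,  0.0153379 ],
       [-0.18469173, -0.59370459, -0.78320101],
       [ 0.25612799,  0.74029557, -0.62157938]]), 't': array([-0.53942302,  0.16843223,  0.96526666])}
```

View pics/top0.png

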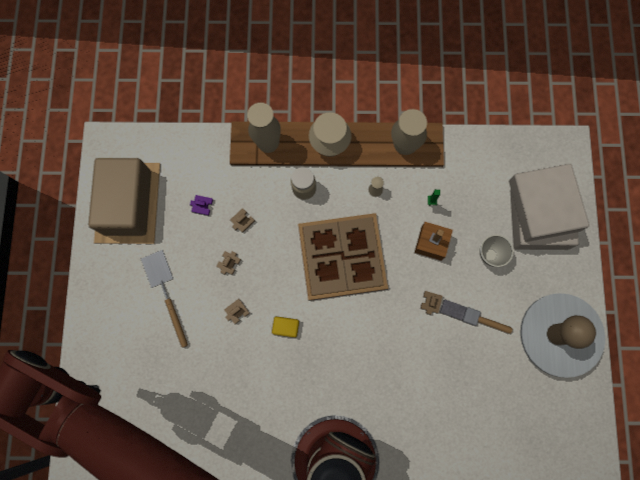

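View pics/side0.png

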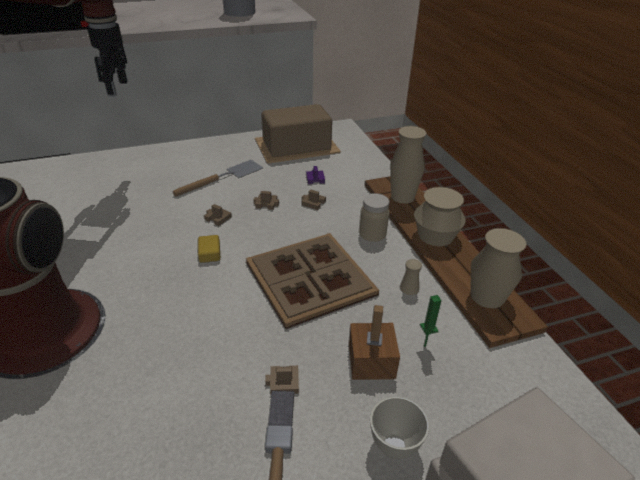

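The top view shows three clay pavers at (242,220), (229,262) and (236,311), with the purple look-alike at (202,205). The panel is at (343,256) and the stand with the tool at (435,240). The green look-alike is at (434,198), and there is an unclear frame-like thing at (432,302) next to the brush. I'll enlarge these.

Run:
```python
import cv2,numpy as np
t=cv2.imread("pics/top0.png"); s=cv2.imread("pics/side0.png")
r=lambda im,x,y,w,h,k:cv2.resize(im[y:y+h,x:x+w],None,fx=k,fy=k,interpolation=cv2.INTER_CUBIC)
a=r(t,180,185,80,150,4); b=r(t,293,208,100,96,4.8); c=r(t,412,285,48,30,5); c2=r(s,255,355,50,50,4.8)
out=np.zeros((600,800,3),np.uint8); out[:600,:320]=a; out[:460,320:800]=b[:460]
out[460:600,320:560]=c[:140]; out[460:600,560:800]=c2[30:170]
cv2.imwrite("pics/crop1.png",cv2.convertScaleAbs(out,alpha=1.5))
```

```text
(no output)
```

View pics/crop1.png

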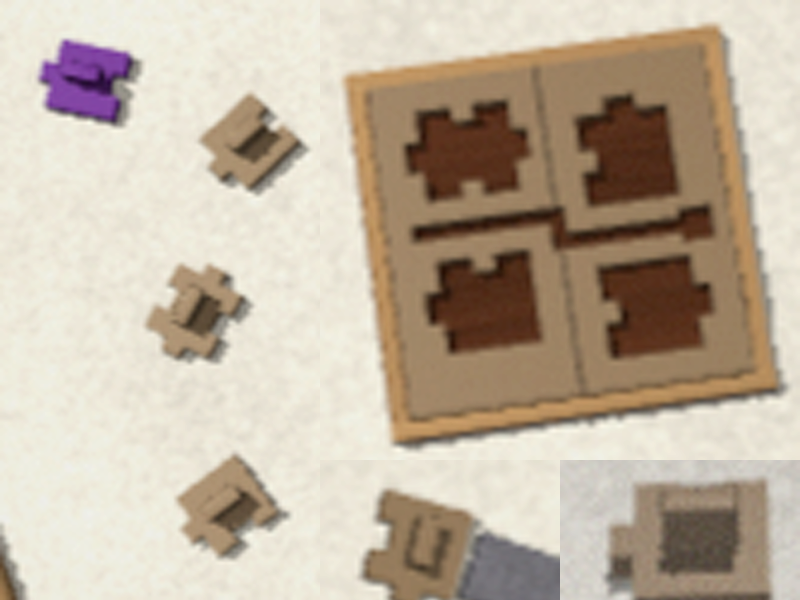

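Run:
```python
import cv2,numpy as np
t=cv2.imread("pics/top0.png"); s=cv2.imread("pics/side0.png")
r=lambda im,x,y:cv2.resize(im[y-18:y+18,x-18:x+18],(266,266),interpolation=cv2.INTER_CUBIC)
out=np.vstack([np.hstack([r(t,242,220),r(t,236,311),r(t,432,302)]),np.hstack([r(s,315,200),r(s,218,214),r(s,284,378)])])
cv2.imwrite("pics/crop2.png",cv2.convertScaleAbs(out,alpha=1.5))
```

```text
(no output)
```

View pics/crop2.png

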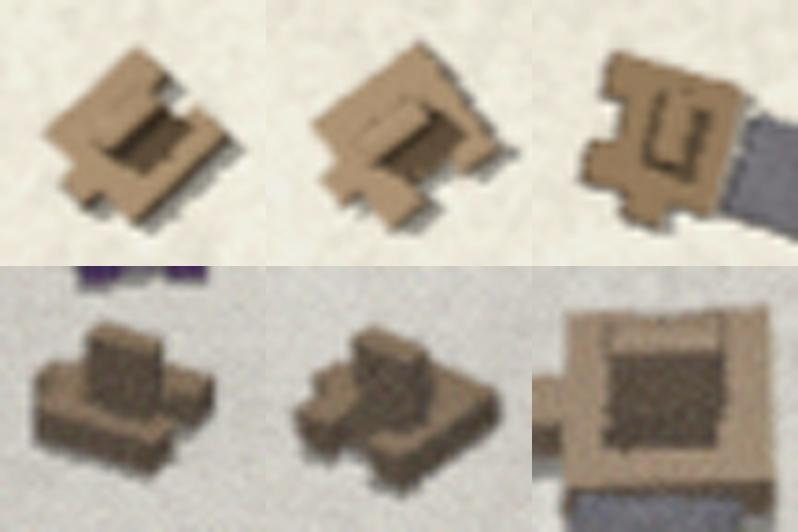

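```bash
cat > lib.py <<'E'
import numpy as np, cv2
from scipy.optimize import minimize
from plant import state, optics, nets
K=6
SH={'a':(['+x'],['-x']),'b':(['+x'],['+y']),'c':(['+x'],['-y']),'d':(['+x','-x'],['+y','-y'])}
def outline(k,g=0):
    tabs,no=SH[k]; P=[]
    for i,s in enumerate(['+x','+y','-x','-y']):
        e=[(25+g,-25-g)]                       # (outward, along) going ccw
        if s in tabs: e+=[(25+g,-7-g),(34+g,-7-g),(34+g,7+g),(25+g,7+g)]
        if s in no: e+=[(25+g,-8.5+g),(16+g,-8.5+g),(16+g,8.5-g),(25+g,8.5-g)]
        a=i*np.pi/2; c,sn=np.cos(a),np.sin(a)
        P+=[(o*c-l*sn,o*sn+l*c) for o,l in e]
    return np.array(P)/1e3
def box(x,y): return np.array([[-x,-y],[x,-y],[x,y],[-x,y]])/2e3
SEAM=np.array([(-18,-90),(2,-90),(2,-70),(-3,-70),(-3,-5),(13,-5),(13,85),(3,85),(3,5),(-13,5),(-13,-70),(-18,-70)])/1e3
INFO={n:optics.camera_info(n) for n in('top','side')}
def proj(n,X):
    c=INFO[n]; Y=X@np.array(c['R']).T+c['t']
    return np.c_[c['fx']*Y[:,0]/Y[:,2]+c['cx'],c['fy']*Y[:,1]/Y[:,2]+c['cy']]
def ray(n,u,v,z):
    c=INFO[n];R=np.array(c['R']);o=-R.T@c['t'];d=R.T@[(u-c['cx'])/c['fx'],(v-c['cy'])/c['fy'],1]
    return o+d*(z-o[2])/d[2]
def render(n,parts,p,org,shape):
    """parts: list of (poly2d,z0,z1); p=(x,y,yaw)"""
    m=np.zeros(shape,np.uint8); c,s=np.cos(p[2]),np.sin(p[2])
    for poly,z0,z1 in parts:
        q=poly@np.array([[c,s],[-s,c]])+p[:2]
        pr=[((proj(n,np.c_[q,np.full(len(q),z)])-org+.5)*K-.5) for z in (z0,z1)]
        f=lambda P:cv2.fillPoly(m,[np.round(P*16).astype(np.int32)],1,shift=4)
        f(pr[1])
        if z1>z0:
            f(pr[0])
            for i in range(len(q)):
                j=(i+1)%len(q); f(np.array([pr[0][i],pr[0][j],pr[1][j],pr[1][i]]))
    return m
def crop(im,u,v,h): 
    u,v=int(u),int(v); o=np.array([u-h,v-h])
    return cv2.resize(im[v-h:v+h,u-h:u+h],None,fx=K,fy=K,interpolation=cv2.INTER_CUBIC),o
def clay(c):
    h=cv2.cvtColor(c,cv2.COLOR_RGB2HSV); return ((h[...,0]<22)&(h[...,1]>65)).astype(np.uint8)
def dark(c): return (cv2.cvtColor(c,cv2.COLOR_RGB2HSV)[...,2]<80).astype(np.uint8)
def comp(m):  # component nearest centre
    n,l,st,ce=cv2.connectedComponentsWithStats(m); h=m.shape[0]/2
    i=min((i for i in range(1,n) if st[i,4]>40*K*K),key=lambda i:np.hypot(*(ce[i]-h))); return (l==i).astype(np.uint8)
def fit(obs,parts,p0):
    """obs: list of (cam,mask,org)"""
    def f(p):
        L=0
        for n,m,o in obs:
            r=render(n,parts,p,o,m.shape); L+=1-(r&m).sum()/max(1,(r|m).sum())
        return L/len(obs)
    s=np.array([[0,0,0],[.006,0,0],[0,.006,0],[0,0,.15]])
    r=minimize(f,p0,method='Nelder-Mead',options=dict(initial_simplex=np.array(p0)+s,xatol=2e-4,fatol=1e-5,maxiter=200))
    return r.fun,r.x
def paver(k,z=0): return [(outline(k),z,z+.014),(box(28,12),z+.014,z+.038)]
def find(ims,obsdef,cls,parts_of,z,ks,quarter=4,half=20,maskf=clay):
    obs=[]
    for n,u,v in obsdef:
        c,o=crop(ims[n],u,v,half); obs.append((n,comp(maskf(c)),o))
    n,m,o=obs[0]; ys,xs=np.nonzero(m); p=ray(n,xs.mean()/K+o[0],ys.mean()/K+o[1],z)
    best=[]
    for k in ks:
        c=[fit(obs,parts_of(k),(p[0],p[1],y)) for y in np.arange(8)*np.pi/4]
        best.append((*min(c,key=lambda t:t[0]),k))
    return sorted(best,key=lambda t:t[0])
def plan(x,y,z,yaw=None):
    """print shift/turn for inch from the present pose; yaw = direction of tool y axis (closing line), mod pi"""
    from scipy.spatial.transform import Rotation as Ro
    s=state(); q=s['tool_rot']; R=Ro.from_quat([*q[1:],q[0]]); d=R.inv().apply(np.array([x,y,z])-s['tool_pos'])
    ty=R.apply([0,1,0]); cy=np.arctan2(ty[1],ty[0])
    out=dict(d=np.round(d/.8,4),mm=round(np.linalg.norm(d)*1e3))
    if yaw is not None:
        w=(yaw-cy+np.pi/2)%np.pi-np.pi/2   # world turn
        tilt=R.inv().apply(np.cross(R.apply([0,0,1]),[0,0,-1]))
        out['rz']=round(-w/1.5,4); out['rxy']=np.round(tilt[:2]/1.5,4); out['deg']=round(np.degrees(w),1); out['j6']=round(s['joint_pos'][5],2)
    print(out)
E
python3 - <<'E'
from lib import *
ims={n:cv2.imread(f'pics/{n}0.png')[:,:,::-1].copy() for n in('top','side')}
for t,s in [((242,220),(315,200)),((229,262),(266,200)),((236,311),(218,214)),((432,302),(284,378))]:
    b=find(ims,[('top',*t),('side',*s)],0,paver,.01,'abcd'); print([(k,round(f,3),p.round(4)) for f,p,k in b[:2]])
for k,u,v in [('d',323,240),('b',357,238),('c',327,270),('a',361,271)]:
    b=find(ims,[('top',u,v)],0,lambda k:[(outline(k,.0025),.02,.02)],.02,k,half=16,maskf=dark); print('open',[(k,round(f,3),p.round(4)) for f,p,k in b])
c,o=crop(ims['top'],343,256,34);m=comp(dark(c))
print('seam',[ (round(f,3),p.round(4)) for f,p in [fit([('top',m,o)],[(SEAM,.02,.02)],(*ray('top',343,256,.02)[:2],.137))]])
E
```

```text
[('a', np.float64(0.235), array([0.6476, 0.2685, 2.3735])), ('c', np.float64(0.262), array([0.6461, 0.269 , 0.7747]))]
[('d', np.float64(0.249), array([ 0.5246,  0.3024, -0.4783])), ('b', np.float64(0.274), array([0.5252, 0.3007, 2.6219]))]
[('b', np.float64(0.247), array([0.389 , 0.2735, 2.2581])), ('c', np.float64(0.285), array([0.3886, 0.2744, 5.3903]))]
[('c', np.float64(0.284), array([ 0.4182, -0.2629,  2.8658])), ('b', np.float64(0.305), array([ 0.4181, -0.265 ,  2.8714]))]
open [('d', np.float64(0.197), array([0.5901, 0.0372, 1.7523]))]
open [('b', np.float64(0.185), array([ 0.5889, -0.0577,  0.1462]))]
open [('c', np.float64(0.17), array([0.501 , 0.0232, 1.7247]))]
open [('a', np.float64(0.182), array([ 0.4988, -0.072 ,  4.8868]))]
seam [(np.float64(0.047), array([ 0.5457, -0.017 ,  0.1508]))]
```

Run:
```python
from lib import *
ims={n:cv2.imread(f'pics/{n}0.png')[:,:,::-1].copy() for n in('top','side')}
T=[]
def ov(n,u,v,h,parts,p,mf):
    c,o=crop(ims[n],u,v,h); m=comp(mf(c)); r=render(n,parts,p,o,m.shape); c=c.copy()
    for q,col in((m,(255,0,0)),(r,(0,0,255))): cv2.drawContours(c,cv2.findContours(q,0,2)[0],-1,col,1)
    print(n,m.sum(),r.sum()); T.append(cv2.resize(c,(260,260)))
ov('top',242,220,20,paver('a'),(.6476,.2685,2.3735),clay)
ov('side',315,200,20,paver('a'),(.6476,.2685,2.3735),clay)
ov('side',284,378,20,paver('c'),(.4182,-.2629,2.866),clay)
ov('top',432,302,20,paver('c'),(.4182,-.2629,2.866),clay)
ov('top',323,240,16,[(outline('d',.0025),.02,.02)],(.5901,.0372,1.7523),dark)
ov('top',361,271,16,[(outline('a',.0025),.02,.02)],(.4988,-.072,4.8868),dark)
cv2.imwrite('pics/ov.png',np.vstack([np.hstack(T[:3]),np.hstack(T[3:])])[:,:,::-1])
```

```text
top 10660 12164
side 8141 12512
side 16882 31286
top 11514 12940
top 14118 11265
top 14400 11786
```

View pics/ov.png

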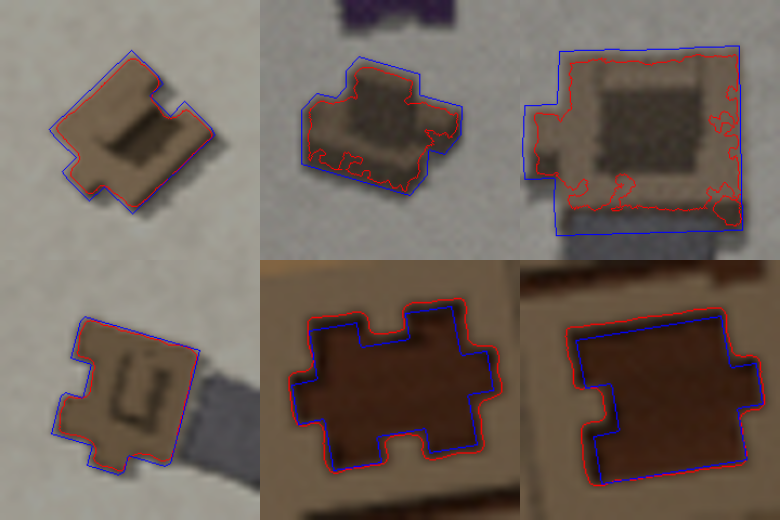

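Run:
```python
from lib import *
ims={n:cv2.imread(f'pics/{n}0.png')[:,:,::-1].copy() for n in('top','side')}
S=np.array([.5457,-.017,.1508])
for thr in (60,80):
  mf=lambda c:(cv2.cvtColor(c,cv2.COLOR_RGB2HSV)[...,2]<thr).astype(np.uint8)
  c,o=crop(ims['top'],343,256,34);m=comp(mf(c))
  r=[fit([('top',m,o)],[(SEAM,.02,.02)],S)][0]; S=r[1]; print(thr,'seam',round(r[0],3),S.round(4))
  for k,u,v,y in [('d',323,240,1.73),('b',357,238,.15),('c',327,270,1.73),('a',361,271,4.87)]:
    c,o=crop(ims['top'],u,v,16); m=comp(mf(c)); p=ray('top',u,v,.02)
    res=[(*fit([('top',m,o)],[(outline(k,g),.02,.02)],(p[0],p[1],y)),g) for g in (.0025,.0035,.0045,.0055)]
    f,q,g=min(res,key=lambda t:t[0]); d=q[:2]-S[:2]; cs,sn=np.cos(S[2]),np.sin(S[2])
    print(k,g,round(f,3),q.round(4),'panel mm',(1e3*np.array([cs*d[0]+sn*d[1],-sn*d[0]+cs*d[1]])).round(1),'rel yaw',round(q[2]-S[2],3))
  for k,u,v,q in [('a',242,220,(.6476,.2685,2.3735)),('d',229,262,(.5246,.3024,-.478)),('b',236,311,(.389,.2735,2.258)),('c',432,302,(.4182,-.2629,2.866))]:
    obs=[]
    c,o=crop(ims['top'],u,v,20); h=cv2.cvtColor(c,cv2.COLOR_RGB2HSV)
    m=comp(((h[...,0]<24)&(h[...,1]>(45 if thr==60 else 55))).astype(np.uint8))
    f,q=fit([('top',m,o)],paver(k),q); print(k,round(f,3),q.round(4))
```

```text
60 seam 0.321 [ 0.5465 -0.0164  0.155 ]
d 0.0035 0.539 [0.5899 0.0367 1.7413] panel mm [51.  45.8] rel yaw 1.586
b 0.0055 0.083 [ 0.5894 -0.0569  0.1604] panel mm [ 36.1 -46.7] rel yaw 0.005
c 0.0025 0.076 [0.5032 0.0236 1.7254] panel mm [-36.7  46.2] rel yaw 1.57
a 0.0025 0.157 [ 0.5015 -0.0699  4.8635] panel mm [-52.8 -46. ] rel yaw 4.709
a 0.039 [0.6474 0.268  2.3563]
d 0.05 [ 0.5244  0.3023 -0.4759]
b 0.032 [0.389  0.2732 2.2324]
c 0.038 [ 0.4185 -0.264   2.8733]
80 seam 0.051 [ 0.5456 -0.0171  0.1445]
d 0.0035 0.198 [0.5917 0.037  1.6857] panel mm [53.3 46.9] rel yaw 1.541
b 0.0045 0.186 [ 0.5901 -0.057   0.1699] panel mm [ 38.2 -45.9] rel yaw 0.025
c 0.0025 0.173 [0.5023 0.0237 1.6626] panel mm [-37.1  46.6] rel yaw 1.518
a 0.0025 0.178 [ 0.499  -0.0698  4.8506] panel mm [-53.7 -45.5] rel yaw 4.706
a 0.082 [0.6475 0.2685 2.3568]
d 0.09 [ 0.5244  0.3021 -0.4994]
b 0.064 [0.3891 0.2731 2.2481]
c 0.071 [ 0.4184 -0.2638  2.8783]
```

Run:
```python
from lib import *
ims={n:cv2.imread(f'pics/{n}0.png')[:,:,::-1].copy() for n in('top','side')}
im=ims['top']; print(im[230:250,323,0],im[230:250,323,1]); print(im[240,308:340,1])
def mf(t): return lambda c:(c[...,1]<t).astype(np.uint8)
S=np.array([.546,-.0168,.15])
for t in (45,52,60):
  c,o=crop(im,343,256,34);r=fit([('top',comp(mf(t)(c)),o)],[(SEAM,.02,.02)],S); print(t,'seam',round(r[0],3),r[1].round(4)); P=r[1]
  for k,u,v,y in [('d',323,240,1.73),('b',357,238,.15),('c',327,270,1.73),('a',361,271,4.87)]:
    c,o=crop(im,u,v,16); m=comp(mf(t)(c)); p=ray('top',u,v,.02)
    f,q,g=min([(*fit([('top',m,o)],[(outline(k,g),.02,.02)],(p[0],p[1],y)),g) for g in (.0025,.0035)],key=lambda t:t[0])
    d=q[:2]-P[:2]; cs,sn=np.cos(P[2]),np.sin(P[2])
    print(k,g,round(f,3),q.round(4),'panel mm',(1e3*np.array([cs*d[0]+sn*d[1],-sn*d[0]+cs*d[1]])).round(1),'rel',round(q[2]-P[2],3))
```

```text
[105 104  96  46  43  60  62  59  59  60  59  59  57  58  58  72 100  98
  96 102] [87 87 80 36 25 33 33 32 33 32 31 31 32 32 31 51 82 81 78 84]
[90 89 69 32 25 32 33 34 34 34 34 35 33 34 34 31 32 34 34 32 33 31 32 31
 31 34 38 43 58 78 87 78]
45 seam 0.28 [ 0.5452 -0.0165  0.1428]
d 0.0035 0.089 [0.5913 0.0364 1.7081] panel mm [53.2 45.7] rel 1.565
b 0.0025 0.081 [ 0.5889 -0.0576  0.1455] panel mm [ 37.4 -47. ] rel 0.003
c 0.0025 0.077 [0.5019 0.0234 1.7182] panel mm [-37.1  45.6] rel 1.575
a 0.0025 0.075 [ 0.5004 -0.0702  4.8515] panel mm [-52.  -46.9] rel 4.709
52 seam 0.181 [ 0.5455 -0.0164  0.1485]
d 0.0035 0.137 [0.5908 0.0363 1.7529] panel mm [52.6 45.5] rel 1.604
b 0.0025 0.127 [ 0.589  -0.0571  0.1891] panel mm [ 37.  -46.6] rel 0.041
c 0.0025 0.116 [0.5014 0.0236 1.7048] panel mm [-37.7  46.2] rel 1.556
a 0.0025 0.121 [ 0.5001 -0.0705  4.8869] panel mm [-52.9 -46.7] rel 4.738
60 seam 0.072 [ 0.5457 -0.0172  0.147 ]
d 0.0035 0.182 [0.5909 0.035  1.72  ] panel mm [52.4 45. ] rel 1.573
b 0.0025 0.166 [ 0.5881 -0.0571  0.2073] panel mm [ 36.1 -45.7] rel 0.06
c 0.0025 0.16 [0.5023 0.0237 1.6632] panel mm [-36.9  46.8] rel 1.516
a 0.0025 0.159 [ 0.499  -0.0707  4.8512] panel mm [-54.  -46.1] rel 4.704
```

```bash
cat > go.py <<'E'
import sys,numpy as np
from scipy.spatial.transform import Rotation as Ro
from plant import state
# usage: go.py x y z psi [x y z psi ...]  (mm, psi rad unwrapped target of tool y axis, or 'k' to keep) : prints the rows per call
a=sys.argv[1:]; s=state(); q=s['tool_rot']; R=Ro.from_quat([*q[1:],q[0]]); p=np.array(s['tool_pos'])
psi=s['joint_pos'][0]-s['joint_pos'][5]
print('at',(p*1e3).round(1),'psi',round(psi,3),'t',round(s['time'],1))
for i in range(0,len(a),4):
    X=np.array([float(v) for v in a[i:i+3]])/1e3; T=psi if a[i+3]=='k' else float(a[i+3]); w=T-psi
    G=Ro.from_euler('z',T)*Ro.from_matrix(np.array([[0,1,0],[1,0,0],[0,0,-1]]).astype(float))  # tool y at T, z down
    tot=(R.inv()*G).as_rotvec()
    if abs(w)>2.5: tot=np.array([0,0,-w])
    n=int(max(np.ceil(np.linalg.norm(X-p)/.24),np.ceil(abs(w)/.72),1)); D=(X-p)/n
    for j in range(n):
        d=R.inv().apply(D)/.8; r=tot/n
        rows=int(max(np.ceil(np.linalg.norm(D)/.048),np.ceil(np.linalg.norm(r)/.147),1))
        print(dict(dx=round(d[0],4),dy=round(d[1],4),dz=round(d[2],4),rx=round(r[0]/1.5,4),ry=round(r[1]/1.5,4),rz=round(r[2]/1.5,4)),'x',rows)
        R=R*Ro.from_rotvec(r)
    p=X; psi=T; R=G
E
python3 go.py 524.4 302.2 120 1.093 524.4 302.2 17 k
```

```text
at [204.5 590.  230.2] psi 1.237 t 0.1
{'dx': np.float64(-0.2478), 'dy': np.float64(-0.1043), 'dz': np.float64(0.069), 'rx': np.float64(-0.0006), 'ry': np.float64(-0.0), 'rz': np.float64(0.048)} x 5
{'dx': np.float64(-0.2547), 'dy': np.float64(-0.0863), 'dz': np.float64(0.0689), 'rx': np.float64(-0.0006), 'ry': np.float64(-0.0), 'rz': np.float64(0.048)} x 5
{'dx': np.float64(0.0), 'dy': np.float64(0.0), 'dz': np.float64(0.1287), 'rx': np.float64(0.0), 'ry': np.float64(0.0), 'rz': np.float64(0.0)} x 3
```

```bash
python3 -m inch '[{"dx":-0.2478,"dy":-0.1043,"dz":0.069,"rz":0.048},{"dx":-0.2478,"dy":-0.1043,"dz":0.069,"rz":0.048},{"dx":-0.2478,"dy":-0.1043,"dz":0.069,"rz":0.048},{"dx":-0.2478,"dy":-0.1043,"dz":0.069,"rz":0.048},{"dx":-0.2478,"dy":-0.1043,"dz":0.069,"rz":0.048}]' 0
python3 -m inch '[{"dx":-0.2547,"dy":-0.0863,"dz":0.0689,"rz":0.048},{"dx":-0.2547,"dy":-0.0863,"dz":0.0689,"rz":0.048},{"dx":-0.2547,"dy":-0.0863,"dz":0.0689,"rz":0.048},{"dx":-0.2547,"dy":-0.0863,"dz":0.0689,"rz":0.048},{"dx":-0.2547,"dy":-0.0863,"dz":0.0689,"rz":0.048}]'
python3 go.py 524.4 302.2 120 1.093 524.4 302.2 17 k
python3 -c "
from lib import *
cv2.imwrite('pics/s1.png',optics.grab_frame('side')[:,:,::-1])"
```

```text
at [204.5 590.  230.2] psi 1.237 t 0.1
{'dx': np.float64(-0.2478), 'dy': np.float64(-0.1043), 'dz': np.float64(0.069), 'rx': np.float64(-0.0006), 'ry': np.float64(-0.0), 'rz': np.float64(0.048)} x 5
{'dx': np.float64(-0.2547), 'dy': np.float64(-0.0863), 'dz': np.float64(0.0689), 'rx': np.float64(-0.0006), 'ry': np.float64(-0.0), 'rz': np.float64(0.048)} x 5
{'dx': np.float64(0.0), 'dy': np.float64(0.0), 'dz': np.float64(0.1287), 'rx': np.float64(0.0), 'ry': np.float64(0.0), 'rz': np.float64(0.0)} x 3validation failed for argument at $[0]...
validation failed for argument at $[0]...
```

```bash
python3 -m inch '[{"dx":-0.2478,"dy":-0.1043,"dz":0.069,"rx":0,"ry":0,"rz":0.048},{"dx":-0.2478,"dy":-0.1043,"dz":0.069,"rx":0,"ry":0,"rz":0.048},{"dx":-0.2478,"dy":-0.1043,"dz":0.069,"rx":0,"ry":0,"rz":0.048},{"dx":-0.2478,"dy":-0.1043,"dz":0.069,"rx":0,"ry":0,"rz":0.048},{"dx":-0.2478,"dy":-0.1043,"dz":0.069,"rx":0,"ry":0,"rz":0.048}]' 0
python3 -m inch '[{"dx":-0.2547,"dy":-0.0863,"dz":0.0689,"rx":0,"ry":0,"rz":0.048},{"dx":-0.2547,"dy":-0.0863,"dz":0.0689,"rx":0,"ry":0,"rz":0.048},{"dx":-0.2547,"dy":-0.0863,"dz":0.0689,"rx":0,"ry":0,"rz":0.048},{"dx":-0.2547,"dy":-0.0863,"dz":0.0689,"rx":0,"ry":0,"rz":0.048},{"dx":-0.2547,"dy":-0.0863,"dz":0.0689,"rx":0,"ry":0,"rz":0.048}]'
sed -i 's/float(np/(np/' go.py; sed -i "s/print(dict(\(.*\)),'x',rows)/print(str({k:float(v) for k,v in dict(\1).items()}),'x',rows)/" go.py
python3 go.py 524.4 302.2 120 1.093 524.4 302.2 17 k
python3 -c "
from lib import *
im=optics.grab_frame('side')[:,:,::-1]
cv2.imwrite('pics/s1.png',cv2.resize(im[100:250,180:380],None,fx=4,fy=4))"
```

```text
time: 0.65
tool_pos: [0.3664, 0.4435, 0.1742]
tool_rot: [-0.0, 0.203, 0.979, -0.001]
contact_force: [-0.0, -0.2, -0.2]
gripper_width: 0.499
grasp_force: 0.0
time: 1.15
tool_pos: [0.5263, 0.2996, 0.1192]
tool_rot: [-0.001, 0.238, 0.971, -0.001]
contact_force: [-0.7, 0.5, -0.2]
gripper_width: 0.503
grasp_force: 0.0
at [526.3 299.6 119.2] psi 1.089 t 1.1
{'dx': 0.0036, 'dy': 0.0018, 'dz': -0.0009, 'rx': -0.0014, 'ry': -0.0004, 'rz': -0.0022} x 1
{'dx': 0.0, 'dy': 0.0, 'dz': 0.1287, 'rx': 0.0, 'ry': 0.0, 'rz': 0.0} x 3
```

View pics/s1.png

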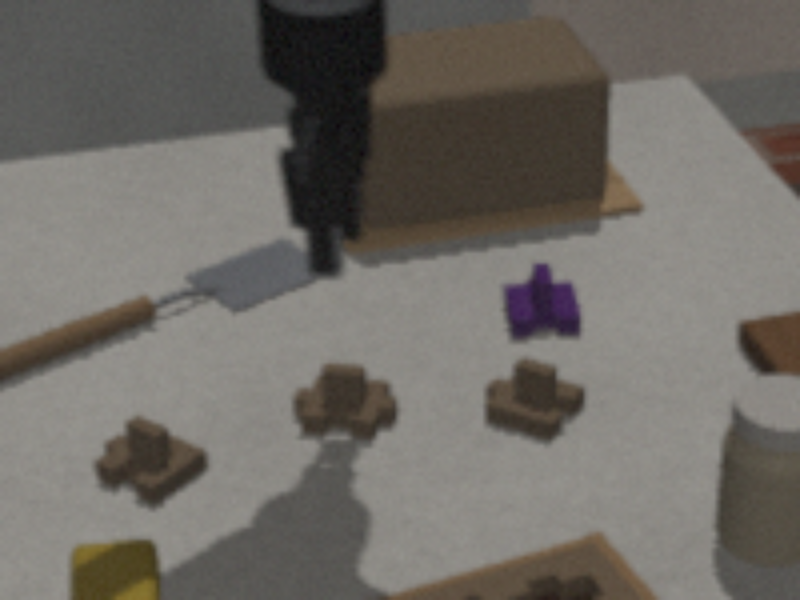

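```bash
python3 -m inch '[{"dx":0,"dy":0,"dz":0.05,"rx":0,"ry":0,"rz":0},{"dx":0,"dy":0,"dz":0.05,"rx":0,"ry":0,"rz":0},{"dx":0,"dy":0,"dz":0.05,"rx":0,"ry":0,"rz":0}]' >/dev/null
python3 go.py 524.4 302.2 50 1.093; python3 -c "
from plant import state
print(state()['joint_vel'].round(3))"
```

```text
at [523.3 302.7  80. ] psi 1.093 t 1.5
{'dx': -0.0016, 'dy': 0.0002, 'dz': 0.0374, 'rx': -0.0016, 'ry': -0.0014, 'rz': 0.0003} x 1
[ 0.006 -0.029 -0.04  -0.003 -0.007 -0.   ]
```

```bash
python3 -m inch '[{"dx":-0.0014,"dy":0,"dz":0.04,"rx":-0.0016,"ry":-0.0014,"rz":0},{"dx":-0.0014,"dy":0,"dz":0.078,"rx":-0.0016,"ry":-0.0014,"rz":0},{"dx":-0.0014,"dy":0,"dz":0.078,"rx":-0.0016,"ry":-0.0014,"rz":0},{"dx":-0.0014,"dy":0,"dz":0.078,"rx":-0.0016,"ry":-0.0014,"rz":0}]' 
python3 -m inch '[{"dx":0,"dy":0,"dz":0,"rx":0,"ry":0,"rz":0},{"dx":0,"dy":0,"dz":0,"rx":0,"ry":0,"rz":0},{"dx":0,"dy":0,"dz":0,"rx":0,"ry":0,"rz":0},{"dx":0,"dy":0,"dz":0,"rx":0,"ry":0,"rz":0}]' -1
python3 -m inch '[{"dx":0,"dy":0,"dz":-0.06,"rx":0,"ry":0,"rz":0},{"dx":0,"dy":0,"dz":-0.11,"rx":0,"ry":0,"rz":0},{"dx":0,"dy":0,"dz":-0.11,"rx":0,"ry":0,"rz":0},{"dx":0,"dy":0,"dz":-0.11,"rx":0,"ry":0,"rz":0}]' 
python3 go.py 590.6 36.8 100 .149; python3 -c "
from lib import *
im=optics.grab_frame('side')[:,:,::-1]
cv2.imwrite('pics/s2.png',cv2.resize(im[100:250,180:380],None,fx=4,fy=4))"
```

```text
time: 1.9
tool_pos: [0.5259, 0.303, 0.02]
tool_rot: [0.002, 0.236, 0.972, 0.001]
contact_force: [0.9, 0.2, 0.4]
gripper_width: 0.501
grasp_force: 0.0
time: 2.3
tool_pos: [0.5274, 0.3032, 0.0213]
tool_rot: [0.003, 0.237, 0.972, 0.002]
contact_force: [-1.1, -0.4, 6.6]
gripper_width: 0.124
grasp_force: 62.9
time: 2.7
tool_pos: [0.5262, 0.3025, 0.1082]
tool_rot: [0.003, 0.237, 0.972, 0.002]
contact_force: [0.4, 0.0, -2.0]
gripper_width: 0.125
grasp_force: 61.9
at [526.2 302.5 108.2] psi 1.093 t 2.7
{'dx': -0.1121, 'dy': -0.129, 'dz': 0.005, 'rx': 0.0021, 'ry': 0.0005, 'rz': 0.3146} x 4
{'dx': -0.1585, 'dy': -0.0639, 'dz': 0.0052, 'rx': 0.0021, 'ry': 0.0005, 'rz': 0.3146} x 4
```

View pics/s2.png

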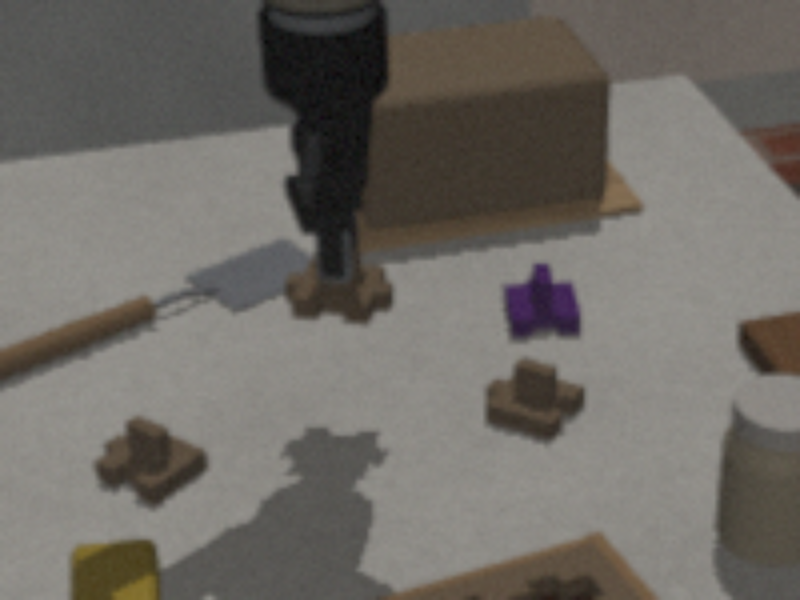

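```bash
python3 -m inch '[{"dx":-0.112,"dy":-0.129,"dz":0.005,"rx":0.002,"ry":0,"rz":0.3146},{"dx":-0.112,"dy":-0.129,"dz":0.005,"rx":0.002,"ry":0,"rz":0.3146},{"dx":-0.112,"dy":-0.129,"dz":0.005,"rx":0.002,"ry":0,"rz":0.3146},{"dx":-0.112,"dy":-0.129,"dz":0.005,"rx":0.002,"ry":0,"rz":0.3146},{"dx":-0.112,"dy":-0.129,"dz":0.005,"rx":0.002,"ry":0,"rz":0.3146}]' >/dev/null
python3 -m inch '[{"dx":-0.1585,"dy":-0.064,"dz":0.005,"rx":0.002,"ry":0,"rz":0.3146},{"dx":-0.1585,"dy":-0.064,"dz":0.005,"rx":0.002,"ry":0,"rz":0.3146},{"dx":-0.1585,"dy":-0.064,"dz":0.005,"rx":0.002,"ry":0,"rz":0.3146},{"dx":-0.1585,"dy":-0.064,"dz":0.005,"rx":0.002,"ry":0,"rz":0.3146},{"dx":-0.1585,"dy":-0.064,"dz":0.005,"rx":0.002,"ry":0,"rz":0.3146}]'
python3 -m inch '[{"dx":0,"dy":0,"dz":0,"rx":0,"ry":0,"rz":0},{"dx":0,"dy":0,"dz":0,"rx":0,"ry":0,"rz":0},{"dx":0,"dy":0,"dz":0,"rx":0,"ry":0,"rz":0}]' >/dev/null
python3 go.py 590.9 34.6 50 .149; python3 -c "
from lib import *
a=optics.grab_frame('side')[:,:,::-1];b=optics.grab_frame('top')[:,:,::-1]
cv2.imwrite('pics/s3.png',np.hstack([cv2.resize(a[200:340,240:380],(400,400)),cv2.resize(b[200:310,290:400],(400,400))]))"
```

```text
time: 3.75
tool_pos: [0.589, 0.0373, 0.0976]
tool_rot: [-0.001, 0.652, 0.758, -0.002]
contact_force: [0.4, 0.7, -1.2]
gripper_width: 0.123
grasp_force: 61.8
at [589.4  37.8  98.6] psi 0.151 t 4.0
{'dx': -0.0041, 'dy': 0.0014, 'dz': 0.0607, 'rx': -0.0015, 'ry': 0.0011, 'rz': 0.0018} x 2
```

View pics/s3.png

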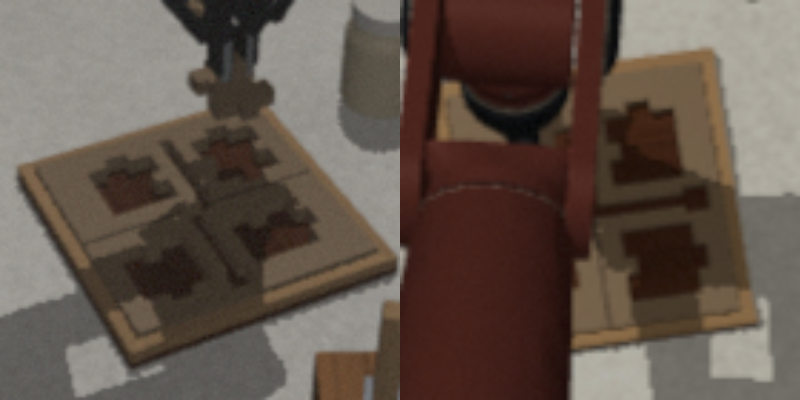

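```bash
python3 -m inch '[{"dx":-0.004,"dy":0.0014,"dz":0.04,"rx":-0.0015,"ry":0.001,"rz":0.0015},{"dx":-0.004,"dy":0.0014,"dz":0.064,"rx":-0.0015,"ry":0.001,"rz":0.0015},{"dx":-0.004,"dy":0.0014,"dz":0.064,"rx":-0.0015,"ry":0.001,"rz":0.0015},{"dx":-0.004,"dy":0.0014,"dz":0.064,"rx":-0.0015,"ry":0.001,"rz":0.0015},{"dx":-0.004,"dy":0.0014,"dz":0.064,"rx":-0.0015,"ry":0.001,"rz":0.0015}]'
python3 go.py 590.9 34.6 28 .149
python3 -m inch '[{"dx":0,"dy":0,"dz":0.006,"rx":0,"ry":0,"rz":0},{"dx":0,"dy":0,"dz":0.01,"rx":0,"ry":0,"rz":0},{"dx":0,"dy":0,"dz":0.01,"rx":0,"ry":0,"rz":0}]'
```

```text
time: 4.65
tool_pos: [0.5924, 0.0334, 0.0492]
tool_rot: [0.001, 0.653, 0.757, 0.001]
contact_force: [0.4, -0.6, -0.8]
gripper_width: 0.127
grasp_force: 61.7
at [592.4  33.4  49.2] psi 0.147 t 4.7
{'dx': 0.0018, 'dy': -0.0017, 'dz': 0.0265, 'rx': 0.0019, 'ry': 0.0007, 'rz': -0.0012} x 1
time: 4.95
tool_pos: [0.5909, 0.0334, 0.0392]
tool_rot: [-0.0, 0.653, 0.757, -0.0]
contact_force: [0.3, -0.2, -1.0]
gripper_width: 0.12
grasp_force: 61.7
```

```bash
python3 -m inch '[{"dx":0.001,"dy":0,"dz":0.004,"rx":0,"ry":0,"rz":0},{"dx":0.001,"dy":0,"dz":0.007,"rx":0,"ry":0,"rz":0},{"dx":0.001,"dy":0,"dz":0.007,"rx":0,"ry":0,"rz":0}]'
python3 -m inch '[{"dx":0,"dy":0,"dz":0.003,"rx":0,"ry":0,"rz":0},{"dx":0,"dy":0,"dz":0.003,"rx":0,"ry":0,"rz":0},{"dx":0,"dy":0,"dz":0.003,"rx":0,"ry":0,"rz":0}]'
```

```text
time: 5.25
tool_pos: [0.5907, 0.0342, 0.0333]
tool_rot: [-0.0, 0.653, 0.757, -0.0]
contact_force: [-0.3, -0.1, -1.5]
gripper_width: 0.124
grasp_force: 61.7
time: 5.55
tool_pos: [0.591, 0.0341, 0.0314]
tool_rot: [0.0, 0.653, 0.757, -0.0]
contact_force: [0.1, 0.4, -1.6]
gripper_width: 0.125
grasp_force: 61.7
```

```bash
python3 -m inch '[{"dx":0,"dy":0,"dz":0.003,"rx":0,"ry":0,"rz":0},{"dx":0,"dy":0,"dz":0.005,"rx":0,"ry":0,"rz":0},{"dx":0,"dy":0,"dz":0.005,"rx":0,"ry":0,"rz":0}]'
python3 -m inch '[{"dx":0,"dy":0,"dz":0,"rx":0,"ry":0,"rz":0},{"dx":0,"dy":0,"dz":0,"rx":0,"ry":0,"rz":0},{"dx":0,"dy":0,"dz":0,"rx":0,"ry":0,"rz":0}]' -0.3
python3 -m inch '[{"dx":0,"dy":0,"dz":-0.06,"rx":0,"ry":0,"rz":0},{"dx":0,"dy":0,"dz":-0.1,"rx":0,"ry":0,"rz":0},{"dx":0,"dy":0,"dz":-0.1,"rx":0,"ry":0,"rz":0}]' 0
python3 go.py 389 273.2 110 .669
```

```text
time: 5.85
tool_pos: [0.5912, 0.0341, 0.0275]
tool_rot: [0.0, 0.653, 0.757, -0.0]
contact_force: [0.1, 0.1, -1.9]
gripper_width: 0.123
grasp_force: 61.8
time: 6.15
tool_pos: [0.5913, 0.0341, 0.0277]
tool_rot: [0.0, 0.653, 0.757, 0.0]
contact_force: [-0.1, 0.7, -1.0]
gripper_width: 0.35
grasp_force: 0.0
time: 6.45
tool_pos: [0.5953, 0.034, 0.1142]
tool_rot: [0.005, 0.653, 0.757, 0.003]
contact_force: [0.1, -0.9, 0.9]
gripper_width: 0.502
grasp_force: 0.0
at [595.3  34.  114.2] psi 0.147 t 6.5
{'dx': 0.1668, 'dy': -0.1056, 'dz': 0.0009, 'rx': 0.0035, 'ry': 0.0019, 'rz': -0.174} x 4
{'dx': 0.1884, 'dy': -0.059, 'dz': 0.0019, 'rx': 0.0035, 'ry': 0.0019, 'rz': -0.174} x 4
```

```bash
python3 -m inch '[{"dx":0.167,"dy":-0.1056,"dz":0,"rx":0,"ry":0,"rz":-0.174},{"dx":0.167,"dy":-0.1056,"dz":0,"rx":0,"ry":0,"rz":-0.174},{"dx":0.167,"dy":-0.1056,"dz":0,"rx":0,"ry":0,"rz":-0.174},{"dx":0.167,"dy":-0.1056,"dz":0,"rx":0,"ry":0,"rz":-0.174},{"dx":0.167,"dy":-0.1056,"dz":0,"rx":0,"ry":0,"rz":-0.174}]' >/dev/null
python3 -m inch '[{"dx":0.188,"dy":-0.059,"dz":0,"rx":0,"ry":0,"rz":-0.174},{"dx":0.188,"dy":-0.059,"dz":0,"rx":0,"ry":0,"rz":-0.174},{"dx":0.188,"dy":-0.059,"dz":0,"rx":0,"ry":0,"rz":-0.174},{"dx":0.188,"dy":-0.059,"dz":0,"rx":0,"ry":0,"rz":-0.174},{"dx":0.188,"dy":-0.059,"dz":0,"rx":0,"ry":0,"rz":-0.174}]' >/dev/null
python3 -m inch '[{"dx":0,"dy":0,"dz":0,"rx":0,"ry":0,"rz":0},{"dx":0,"dy":0,"dz":0,"rx":0,"ry":0,"rz":0},{"dx":0,"dy":0,"dz":0,"rx":0,"ry":0,"rz":0},{"dx":0,"dy":0,"dz":0,"rx":0,"ry":0,"rz":0},{"dx":0,"dy":0,"dz":0,"rx":0,"ry":0,"rz":0}]' >/dev/null
python3 - <<'E'
from lib import *
ims={n:optics.grab_frame(n) for n in('top','side')}
def cl(c):
    h=cv2.cvtColor(c,cv2.COLOR_RGB2HSV); return ((h[...,0]<24)&(h[...,1]>45)).astype(np.uint8)
for k,u,v,q in [('a',242,220,(.6474,.268,2.356)),('b',236,311,(.389,.2732,2.232)),('c',432,302,(.4185,-.264,2.873))]:
    try:
        c,o=crop(ims['top'],u,v,20); f,q=fit([('top',comp(cl(c)),o)],paver(k),q); print(k,round(f,3),q.round(4))
    except Exception as e: print(k,e)
cv2.imwrite('pics/s4.png',np.hstack([cv2.resize(ims['side'][170:320,200:380],(400,333)),cv2.resize(ims['top'][200:320,200:400],(400,333))])[:,:,::-1])
E
python3 go.py 389 273.2 60 .669
```

```text
a 0.042 [0.6474 0.268  2.3563]
b 0.675 [0.3948 0.2758 2.4341]
c 0.039 [ 0.4185 -0.2641  2.868 ]
at [385.1 273.1 107.4] psi 0.668 t 8.1
{'dx': -0.0029, 'dy': 0.0039, 'dz': 0.0592, 'rx': -0.0, 'ry': 0.0003, 'rz': -0.0004} x 1
```

View pics/s4.png

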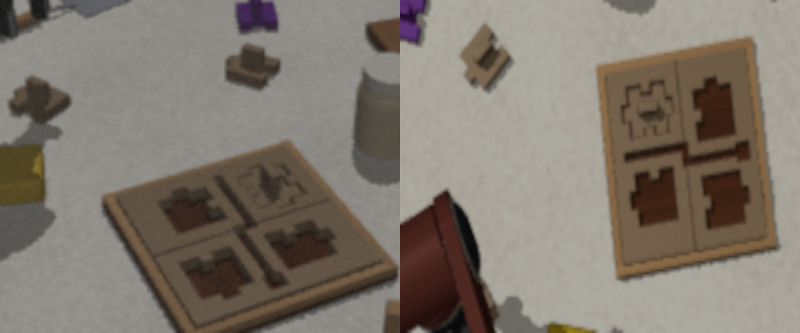

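```bash
python3 -m inch '[{"dx":-0.003,"dy":0.004,"dz":0.05,"rx":0,"ry":0,"rz":0},{"dx":-0.003,"dy":0.004,"dz":0.06,"rx":0,"ry":0,"rz":0},{"dx":-0.003,"dy":0.004,"dz":0.06,"rx":0,"ry":0,"rz":0},{"dx":-0.003,"dy":0.004,"dz":0.06,"rx":0,"ry":0,"rz":0},{"dx":-0.003,"dy":0.004,"dz":0.06,"rx":0,"ry":0,"rz":0}]' >/dev/null
python3 go.py 389 273.2 20 .669
python3 -m inch '[{"dx":0,"dy":0,"dz":0.03,"rx":0,"ry":0,"rz":0},{"dx":0,"dy":0,"dz":0.048,"rx":0,"ry":0,"rz":0},{"dx":0,"dy":0,"dz":0.048,"rx":0,"ry":0,"rz":0},{"dx":0,"dy":0,"dz":0.048,"rx":0,"ry":0,"rz":0}]' >/dev/null
python3 go.py 389 273.2 20 .669
```

```text
at [389.9 273.9  60.9] psi 0.669 t 8.6
{'dx': 0.0, 'dy': -0.0015, 'dz': 0.0511, 'rx': 0.0016, 'ry': 0.0007, 'rz': 0.0} x 1
at [389.5 273.7  22. ] psi 0.669 t 8.9
{'dx': -0.0001, 'dy': -0.0009, 'dz': 0.0025, 'rx': 0.0008, 'ry': 0.0005, 'rz': 0.0} x 1
```

```bash
python3 -m inch '[{"dx":0,"dy":0,"dz":0.001,"rx":0,"ry":0,"rz":0},{"dx":0,"dy":0,"dz":0.001,"rx":0,"ry":0,"rz":0},{"dx":0,"dy":0,"dz":0.001,"rx":0,"ry":0,"rz":0},{"dx":0,"dy":0,"dz":0.001,"rx":0,"ry":0,"rz":0},{"dx":0,"dy":0,"dz":0.001,"rx":0,"ry":0,"rz":0}]' -1
python3 -m inch '[{"dx":0,"dy":0,"dz":-0.05,"rx":0,"ry":0,"rz":0},{"dx":0,"dy":0,"dz":-0.1,"rx":0,"ry":0,"rz":0},{"dx":0,"dy":0,"dz":-0.1,"rx":0,"ry":0,"rz":0},{"dx":0,"dy":0,"dz":-0.1,"rx":0,"ry":0,"rz":0},{"dx":0,"dy":0,"dz":-0.1,"rx":0,"ry":0,"rz":0}]'
python3 go.py 589.1 -57.1 110 -1.421
```

```text
time: 9.45
tool_pos: [0.39, 0.2739, 0.0215]
tool_rot: [0.001, 0.436, 0.9, 0.001]
contact_force: [-0.9, -0.4, 6.6]
gripper_width: 0.121
grasp_force: 62.5
time: 9.95
tool_pos: [0.3877, 0.2728, 0.0984]
tool_rot: [-0.001, 0.436, 0.9, -0.001]
contact_force: [-1.6, -0.7, -1.5]
gripper_width: 0.124
grasp_force: 61.6
at [387.7 272.8  98.4] psi 0.669 t 9.9
{'dx': -0.1599, 'dy': -0.0194, 'dz': -0.0048, 'rx': -0.0005, 'ry': 0.0007, 'rz': 0.4644} x 5
{'dx': -0.1351, 'dy': 0.0877, 'dz': -0.0049, 'rx': -0.0005, 'ry': 0.0007, 'rz': 0.4644} x 5
{'dx': -0.0473, 'dy': 0.1539, 'dz': -0.0049, 'rx': -0.0005, 'ry': 0.0007, 'rz': 0.4644} x 5
```

```bash
python3 -m inch '[{"dx":-0.16,"dy":-0.0194,"dz":-0.005,"rx":0,"ry":0,"rz":0.4644},{"dx":-0.16,"dy":-0.0194,"dz":-0.005,"rx":0,"ry":0,"rz":0.4644},{"dx":-0.16,"dy":-0.0194,"dz":-0.005,"rx":0,"ry":0,"rz":0.4644},{"dx":-0.16,"dy":-0.0194,"dz":-0.005,"rx":0,"ry":0,"rz":0.4644},{"dx":-0.16,"dy":-0.0194,"dz":-0.005,"rx":0,"ry":0,"rz":0.4644}]' >/dev/null
python3 -m inch '[{"dx":-0.135,"dy":0.0877,"dz":-0.005,"rx":0,"ry":0,"rz":0.4644},{"dx":-0.135,"dy":0.0877,"dz":-0.005,"rx":0,"ry":0,"rz":0.4644},{"dx":-0.135,"dy":0.0877,"dz":-0.005,"rx":0,"ry":0,"rz":0.4644},{"dx":-0.135,"dy":0.0877,"dz":-0.005,"rx":0,"ry":0,"rz":0.4644},{"dx":-0.135,"dy":0.0877,"dz":-0.005,"rx":0,"ry":0,"rz":0.4644}]' >/dev/null
python3 -m inch '[{"dx":-0.047,"dy":0.154,"dz":-0.005,"rx":0,"ry":0,"rz":0.4644},{"dx":-0.047,"dy":0.154,"dz":-0.005,"rx":0,"ry":0,"rz":0.4644},{"dx":-0.047,"dy":0.154,"dz":-0.005,"rx":0,"ry":0,"rz":0.4644},{"dx":-0.047,"dy":0.154,"dz":-0.005,"rx":0,"ry":0,"rz":0.4644},{"dx":-0.047,"dy":0.154,"dz":-0.005,"rx":0,"ry":0,"rz":0.4644}]' >/dev/null
python3 -m inch '[{"dx":0,"dy":0,"dz":0,"rx":0,"ry":0,"rz":0},{"dx":0,"dy":0,"dz":0,"rx":0,"ry":0,"rz":0},{"dx":0,"dy":0,"dz":0,"rx":0,"ry":0,"rz":0},{"dx":0,"dy":0,"dz":0,"rx":0,"ry":0,"rz":0},{"dx":0,"dy":0,"dz":0,"rx":0,"ry":0,"rz":0}]' >/dev/null
python3 go.py 589.1 -57.1 50 -1.421
```

```text
at [590.6 -56.1 112.3] psi -1.42 t 11.9
{'dx': -0.002, 'dy': 0.0009, 'dz': 0.0779, 'rx': 0.0003, 'ry': -0.0001, 'rz': 0.0006} x 2
```

```bash
python3 -m inch '[{"dx":-0.002,"dy":0.001,"dz":0.05,"rx":0,"ry":0,"rz":0},{"dx":-0.002,"dy":0.001,"dz":0.076,"rx":0,"ry":0,"rz":0},{"dx":-0.002,"dy":0.001,"dz":0.076,"rx":0,"ry":0,"rz":0},{"dx":-0.002,"dy":0.001,"dz":0.076,"rx":0,"ry":0,"rz":0},{"dx":-0.002,"dy":0.001,"dz":0.076,"rx":0,"ry":0,"rz":0}]' >/dev/null
python3 -m inch '[{"dx":0,"dy":0,"dz":0,"rx":0,"ry":0,"rz":0},{"dx":0,"dy":0,"dz":0,"rx":0,"ry":0,"rz":0}]' >/dev/null
python3 go.py 589.1 -57.1 40 -1.421
python3 -m inch '[{"dx":0,"dy":0,"dz":0.006,"rx":0,"ry":0,"rz":0},{"dx":0,"dy":0,"dz":0.012,"rx":0,"ry":0,"rz":0},{"dx":0,"dy":0,"dz":0.016,"rx":0,"ry":0,"rz":0},{"dx":0,"dy":0,"dz":0.016,"rx":0,"ry":0,"rz":0},{"dx":0,"dy":0,"dz":0.016,"rx":0,"ry":0,"rz":0}]'
```

```text
at [590.2 -57.6  53.1] psi -1.421 t 12.7
{'dx': -0.0013, 'dy': -0.0009, 'dz': 0.0163, 'rx': 0.0009, 'ry': -0.0017, 'rz': 0.0001} x 1
time: 13.15
tool_pos: [0.5889, -0.0573, 0.0384]
tool_rot: [0.0, 0.997, 0.075, -0.0]
contact_force: [-0.3, -0.7, -0.3]
gripper_width: 0.124
grasp_force: 61.6
```

```bash
python3 -m inch '[{"dx":0,"dy":0,"dz":0.004,"rx":0,"ry":0,"rz":0},{"dx":0,"dy":0,"dz":0.007,"rx":0,"ry":0,"rz":0},{"dx":0,"dy":0,"dz":0.007,"rx":0,"ry":0,"rz":0}]'
python3 -m inch '[{"dx":0,"dy":0,"dz":0.003,"rx":0,"ry":0,"rz":0},{"dx":0,"dy":0,"dz":0.006,"rx":0,"ry":0,"rz":0},{"dx":0,"dy":0,"dz":0.006,"rx":0,"ry":0,"rz":0}]'
```

```text
time: 13.45
tool_pos: [0.5888, -0.0573, 0.0325]
tool_rot: [0.0, 0.997, 0.075, -0.0]
contact_force: [-0.0, 0.4, -2.1]
gripper_width: 0.12
grasp_force: 61.6
time: 13.75
tool_pos: [0.5888, -0.0573, 0.0279]
tool_rot: [0.0, 0.997, 0.075, -0.0]
contact_force: [-0.1, -0.5, -0.9]
gripper_width: 0.126
grasp_force: 61.6
```

Going in freely; release, rise, and plan the pick of a.

```bash
python3 -m inch '[{"dx":0,"dy":0,"dz":0,"rx":0,"ry":0,"rz":0},{"dx":0,"dy":0,"dz":0,"rx":0,"ry":0,"rz":0},{"dx":0,"dy":0,"dz":0,"rx":0,"ry":0,"rz":0}]' -0.3
python3 -m inch '[{"dx":0,"dy":0,"dz":-0.06,"rx":0,"ry":0,"rz":0},{"dx":0,"dy":0,"dz":-0.1,"rx":0,"ry":0,"rz":0},{"dx":0,"dy":0,"dz":-0.1,"rx":0,"ry":0,"rz":0},{"dx":0,"dy":0,"dz":-0.1,"rx":0,"ry":0,"rz":0},{"dx":0,"dy":0,"dz":-0.1,"rx":0,"ry":0,"rz":0}]' 0
python3 go.py 647.4 268 110 -2.356
```

```text
time: 14.05
tool_pos: [0.5896, -0.0575, 0.0288]
tool_rot: [0.0, 0.997, 0.075, 0.0]
contact_force: [0.1, 0.1, 0.2]
gripper_width: 0.349
grasp_force: 0.0
time: 14.55
tool_pos: [0.5883, -0.0572, 0.107]
tool_rot: [-0.0, 0.997, 0.075, -0.001]
contact_force: [-0.6, 0.1, 0.3]
gripper_width: 0.5
grasp_force: 0.0
at [588.3 -57.2 107. ] psi -1.421 t 14.6
{'dx': 0.0669, 'dy': -0.1954, 'dz': -0.0019, 'rx': 0.0002, 'ry': 0.0006, 'rz': 0.3117} x 4
{'dx': -0.0284, 'dy': -0.2046, 'dz': -0.0018, 'rx': 0.0002, 'ry': 0.0006, 'rz': 0.3117} x 4
```

```bash
python3 -m inch '[{"dx":0.067,"dy":-0.1954,"dz":-0.002,"rx":0,"ry":0,"rz":0.3117},{"dx":0.067,"dy":-0.1954,"dz":-0.002,"rx":0,"ry":0,"rz":0.3117},{"dx":0.067,"dy":-0.1954,"dz":-0.002,"rx":0,"ry":0,"rz":0.3117},{"dx":0.067,"dy":-0.1954,"dz":-0.002,"rx":0,"ry":0,"rz":0.3117},{"dx":0.067,"dy":-0.1954,"dz":-0.002,"rx":0,"ry":0,"rz":0.3117}]' >/dev/null
python3 -m inch '[{"dx":-0.0284,"dy":-0.2046,"dz":-0.002,"rx":0,"ry":0,"rz":0.3117},{"dx":-0.0284,"dy":-0.2046,"dz":-0.002,"rx":0,"ry":0,"rz":0.3117},{"dx":-0.0284,"dy":-0.2046,"dz":-0.002,"rx":0,"ry":0,"rz":0.3117},{"dx":-0.0284,"dy":-0.2046,"dz":-0.002,"rx":0,"ry":0,"rz":0.3117},{"dx":-0.0284,"dy":-0.2046,"dz":-0.002,"rx":0,"ry":0,"rz":0.3117}]' >/dev/null
python3 -m inch '[{"dx":0,"dy":0,"dz":0.04,"rx":0,"ry":0,"rz":0},{"dx":0,"dy":0,"dz":0.06,"rx":0,"ry":0,"rz":0},{"dx":0,"dy":0,"dz":0.06,"rx":0,"ry":0,"rz":0},{"dx":0,"dy":0,"dz":0.06,"rx":0,"ry":0,"rz":0},{"dx":0,"dy":0,"dz":0.06,"rx":0,"ry":0,"rz":0}]' >/dev/null
python3 go.py 647.4 268 22 -2.356
python3 - <<'E'
from lib import *
im=optics.grab_frame('top'); s=optics.grab_frame('side')
def cl(c):
    h=cv2.cvtColor(c,cv2.COLOR_RGB2HSV); return ((h[...,0]<24)&(h[...,1]>45)).astype(np.uint8)
c,o=crop(im,432,302,20); f,q=fit([('top',comp(cl(c)),o)],paver('c'),(.4185,-.264,2.87)); print('c',round(f,3),q.round(4))
cv2.imwrite('pics/s5.png',np.hstack([cv2.resize(s[150:320,240:400],(400,425)),cv2.resize(im[200:310,290:400],(400,425))])[:,:,::-1])
E
```

```text
at [649.2 267.3  64.8] psi -2.357 t 16.1
{'dx': -0.0023, 'dy': 0.0011, 'dz': 0.0535, 'rx': -0.001, 'ry': -0.0009, 'rz': -0.0004} x 1
c 0.041 [ 0.4186 -0.264   2.8669]
```

View pics/s5.png

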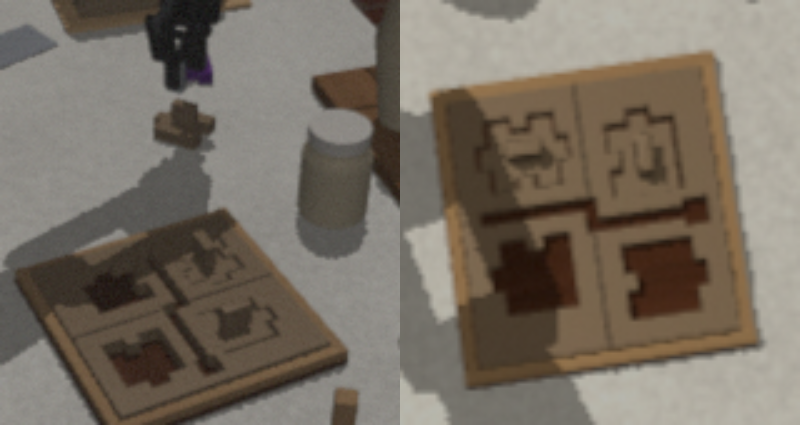

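d and b lie flush, and a has not moved. Next is the descent on a.

```bash
python3 -m inch '[{"dx":-0.0018,"dy":0.001,"dz":0.03,"rx":0,"ry":0,"rz":0},{"dx":-0.0018,"dy":0.001,"dz":0.0535,"rx":0,"ry":0,"rz":0},{"dx":-0.0018,"dy":0.001,"dz":0.0535,"rx":0,"ry":0,"rz":0},{"dx":-0.0018,"dy":0.001,"dz":0.0535,"rx":0,"ry":0,"rz":0},{"dx":-0.0018,"dy":0.001,"dz":0.0535,"rx":0,"ry":0,"rz":0}]'
python3 go.py 647.4 268 21 -2.356
python3 -m inch '[{"dx":0,"dy":0,"dz":0,"rx":0,"ry":0,"rz":0},{"dx":0,"dy":0,"dz":0,"rx":0,"ry":0,"rz":0},{"dx":0,"dy":0,"dz":0,"rx":0,"ry":0,"rz":0},{"dx":0,"dy":0,"dz":0,"rx":0,"ry":0,"rz":0},{"dx":0,"dy":0,"dz":0,"rx":0,"ry":0,"rz":0}]' -1
python3 -m inch '[{"dx":0,"dy":0,"dz":-0.05,"rx":0,"ry":0,"rz":0},{"dx":0,"dy":0,"dz":-0.12,"rx":0,"ry":0,"rz":0},{"dx":0,"dy":0,"dz":-0.12,"rx":0,"ry":0,"rz":0},{"dx":0,"dy":0,"dz":-0.12,"rx":0,"ry":0,"rz":0},{"dx":0,"dy":0,"dz":-0.12,"rx":0,"ry":0,"rz":0}]'
python3 go.py 500.6 -70.4 120 .149
```

```text
time: 16.65
tool_pos: [0.6475, 0.2685, 0.0217]
tool_rot: [-0.0, 0.924, -0.383, 0.001]
contact_force: [0.6, 1.0, 0.4]
gripper_width: 0.501
grasp_force: 0.0
at [647.5 268.5  21.7] psi -2.356 t 16.6
{'dx': 0.0003, 'dy': 0.0005, 'dz': 0.0009, 'rx': -0.0009, 'ry': -0.0008, 'rz': 0.0001} x 1
time: 17.15
tool_pos: [0.6477, 0.2685, 0.0219]
tool_rot: [-0.001, 0.924, -0.383, 0.001]
contact_force: [-0.9, 1.0, 5.6]
gripper_width: 0.12
grasp_force: 62.8
time: 17.65
tool_pos: [0.6454, 0.2678, 0.1143]
tool_rot: [0.001, 0.924, -0.383, -0.001]
contact_force: [-0.1, -0.5, -2.1]
gripper_width: 0.125
grasp_force: 62.1
at [645.4 267.8 114.3] psi -2.356 t 17.6
{'dx': 0.0427, 'dy': 0.1068, 'dz': -0.0015, 'rx': 0.0, 'ry': 0.0, 'rz': -0.4175} x 5
{'dx': -0.028, 'dy': 0.1115, 'dz': -0.0015, 'rx': 0.0, 'ry': 0.0, 'rz': -0.4175} x 5
{'dx': -0.088, 'dy': 0.074, 'dz': -0.0015, 'rx': 0.0, 'ry': 0.0, 'rz': -0.4175} x 5
{'dx': -0.1147, 'dy': 0.0083, 'dz': -0.0015, 'rx': 0.0, 'ry': 0.0, 'rz': -0.4175} x 5
```

```bash
python3 -m inch '[{"dx":0.043,"dy":0.107,"dz":0,"rx":0,"ry":0,"rz":-0.4175},{"dx":0.043,"dy":0.107,"dz":0,"rx":0,"ry":0,"rz":-0.4175},{"dx":0.043,"dy":0.107,"dz":0,"rx":0,"ry":0,"rz":-0.4175},{"dx":0.043,"dy":0.107,"dz":0,"rx":0,"ry":0,"rz":-0.4175},{"dx":0.043,"dy":0.107,"dz":0,"rx":0,"ry":0,"rz":-0.4175}]' >/dev/null
python3 -m inch '[{"dx":-0.028,"dy":0.1115,"dz":0,"rx":0,"ry":0,"rz":-0.4175},{"dx":-0.028,"dy":0.1115,"dz":0,"rx":0,"ry":0,"rz":-0.4175},{"dx":-0.028,"dy":0.1115,"dz":0,"rx":0,"ry":0,"rz":-0.4175},{"dx":-0.028,"dy":0.1115,"dz":0,"rx":0,"ry":0,"rz":-0.4175},{"dx":-0.028,"dy":0.1115,"dz":0,"rx":0,"ry":0,"rz":-0.4175}]' >/dev/null
python3 -m inch '[{"dx":-0.088,"dy":0.074,"dz":0,"rx":0,"ry":0,"rz":-0.4175},{"dx":-0.088,"dy":0.074,"dz":0,"rx":0,"ry":0,"rz":-0.4175},{"dx":-0.088,"dy":0.074,"dz":0,"rx":0,"ry":0,"rz":-0.4175},{"dx":-0.088,"dy":0.074,"dz":0,"rx":0,"ry":0,"rz":-0.4175},{"dx":-0.088,"dy":0.074,"dz":0,"rx":0,"ry":0,"rz":-0.4175}]' >/dev/null
python3 -m inch '[{"dx":-0.1147,"dy":0.0083,"dz":0,"rx":0,"ry":0,"rz":-0.4175},{"dx":-0.1147,"dy":0.0083,"dz":0,"rx":0,"ry":0,"rz":-0.4175},{"dx":-0.1147,"dy":0.0083,"dz":0,"rx":0,"ry":0,"rz":-0.4175},{"dx":-0.1147,"dy":0.0083,"dz":0,"rx":0,"ry":0,"rz":-0.4175},{"dx":-0.1147,"dy":0.0083,"dz":0,"rx":0,"ry":0,"rz":-0.4175}]' >/dev/null
python3 -m inch '[{"dx":0,"dy":0,"dz":0.03,"rx":0,"ry":0,"rz":0},{"dx":0,"dy":0,"dz":0.05,"rx":0,"ry":0,"rz":0},{"dx":0,"dy":0,"dz":0.05,"rx":0,"ry":0,"rz":0},{"dx":0,"dy":0,"dz":0.05,"rx":0,"ry":0,"rz":0},{"dx":0,"dy":0,"dz":0.05,"rx":0,"ry":0,"rz":0}]' >/dev/null
python3 go.py 500.6 -70.4 50 .149
```

```text
at [502.6 -70.3  77.6] psi 0.148 t 20.1
{'dx': 0.0003, 'dy': -0.0026, 'dz': 0.0345, 'rx': 0.0009, 'ry': 0.0007, 'rz': -0.0006} x 1
```

```bash
python3 -m inch '[{"dx":0,"dy":-0.0025,"dz":0.025,"rx":0,"ry":0,"rz":0},{"dx":0,"dy":-0.0025,"dz":0.032,"rx":0,"ry":0,"rz":0},{"dx":0,"dy":-0.0025,"dz":0.032,"rx":0,"ry":0,"rz":0},{"dx":0,"dy":-0.0025,"dz":0.032,"rx":0,"ry":0,"rz":0},{"dx":0,"dy":-0.0025,"dz":0.032,"rx":0,"ry":0,"rz":0}]' >/dev/null
python3 go.py 500.6 -70.4 40 .149
python3 -m inch '[{"dx":0,"dy":0,"dz":0.006,"rx":0,"ry":0,"rz":0},{"dx":0,"dy":0,"dz":0.012,"rx":0,"ry":0,"rz":0},{"dx":0,"dy":0,"dz":0.016,"rx":0,"ry":0,"rz":0},{"dx":0,"dy":0,"dz":0.016,"rx":0,"ry":0,"rz":0},{"dx":0,"dy":0,"dz":0.016,"rx":0,"ry":0,"rz":0}]'
python3 go.py 500.6 -70.4 33 .149
```

```text
at [500.7 -70.8  52.2] psi 0.149 t 20.6
{'dx': 0.0005, 'dy': -0.0001, 'dz': 0.0152, 'rx': 0.0012, 'ry': 0.0008, 'rz': -0.0} x 1
time: 21.15
tool_pos: [0.4998, -0.0706, 0.0381]
tool_rot: [-0.0, 0.652, 0.758, -0.0]
contact_force: [0.8, 0.8, -1.2]
gripper_width: 0.125
grasp_force: 62.0
at [499.8 -70.6  38.1] psi 0.149 t 21.1
{'dx': 0.0, 'dy': 0.001, 'dz': 0.0063, 'rx': -0.0002, 'ry': 0.0001, 'rz': 0.0} x 1
```

```bash
python3 -m inch '[{"dx":0,"dy":0.0005,"dz":0.004,"rx":0,"ry":0,"rz":0},{"dx":0,"dy":0.0005,"dz":0.007,"rx":0,"ry":0,"rz":0},{"dx":0,"dy":0.0005,"dz":0.007,"rx":0,"ry":0,"rz":0}]'
python3 -m inch '[{"dx":0,"dy":0,"dz":0.003,"rx":0,"ry":0,"rz":0},{"dx":0,"dy":0,"dz":0.006,"rx":0,"ry":0,"rz":0},{"dx":0,"dy":0,"dz":0.006,"rx":0,"ry":0,"rz":0}]'
```

```text
time: 21.45
tool_pos: [0.5, -0.0704, 0.0322]
tool_rot: [-0.0, 0.652, 0.758, -0.0]
contact_force: [0.2, 0.5, -0.7]
gripper_width: 0.122
grasp_force: 62.0
time: 21.75
tool_pos: [0.5005, -0.0706, 0.0279]
tool_rot: [0.0, 0.653, 0.758, -0.0]
contact_force: [-0.2, -0.9, -0.9]
gripper_width: 0.123
grasp_force: 62.1
```

```bash
python3 -m inch '[{"dx":0,"dy":0,"dz":0,"rx":0,"ry":0,"rz":0},{"dx":0,"dy":0,"dz":0,"rx":0,"ry":0,"rz":0},{"dx":0,"dy":0,"dz":0,"rx":0,"ry":0,"rz":0}]' -0.35
python3 -m inch '[{"dx":0,"dy":0,"dz":-0.06,"rx":0,"ry":0,"rz":0},{"dx":0,"dy":0,"dz":-0.1,"rx":0,"ry":0,"rz":0},{"dx":0,"dy":0,"dz":-0.1,"rx":0,"ry":0,"rz":0},{"dx":0,"dy":0,"dz":-0.1,"rx":0,"ry":0,"rz":0},{"dx":0,"dy":0,"dz":-0.1,"rx":0,"ry":0,"rz":0}]' >/dev/null
python3 go.py 418.5 -264 110 1.297
```

```text
time: 22.05
tool_pos: [0.5005, -0.0706, 0.0281]
tool_rot: [0.0, 0.652, 0.758, 0.0]
contact_force: [-0.6, 0.5, 0.4]
gripper_width: 0.325
grasp_force: 0.0
at [499.4 -70.2 106.7] psi 0.149 t 22.6
{'dx': -0.1123, 'dy': -0.068, 'dz': -0.002, 'rx': -0.0004, 'ry': -0.0005, 'rz': -0.3826} x 4
{'dx': -0.0573, 'dy': -0.1181, 'dz': -0.002, 'rx': -0.0004, 'ry': -0.0005, 'rz': -0.3826} x 4
```

```bash
python3 -m inch '[{"dx":-0.112,"dy":-0.068,"dz":0,"rx":0,"ry":0,"rz":-0.3826},{"dx":-0.112,"dy":-0.068,"dz":0,"rx":0,"ry":0,"rz":-0.3826},{"dx":-0.112,"dy":-0.068,"dz":0,"rx":0,"ry":0,"rz":-0.3826},{"dx":-0.112,"dy":-0.068,"dz":0,"rx":0,"ry":0,"rz":-0.3826},{"dx":-0.112,"dy":-0.068,"dz":0,"rx":0,"ry":0,"rz":-0.3826}]' >/dev/null
python3 -m inch '[{"dx":-0.0573,"dy":-0.118,"dz":0,"rx":0,"ry":0,"rz":-0.3826},{"dx":-0.0573,"dy":-0.118,"dz":0,"rx":0,"ry":0,"rz":-0.3826},{"dx":-0.0573,"dy":-0.118,"dz":0,"rx":0,"ry":0,"rz":-0.3826},{"dx":-0.0573,"dy":-0.118,"dz":0,"rx":0,"ry":0,"rz":-0.3826},{"dx":-0.0573,"dy":-0.118,"dz":0,"rx":0,"ry":0,"rz":-0.3826}]' >/dev/null
python3 -m inch '[{"dx":0,"dy":0,"dz":0.04,"rx":0,"ry":0,"rz":0},{"dx":0,"dy":0,"dz":0.055,"rx":0,"ry":0,"rz":0},{"dx":0,"dy":0,"dz":0.055,"rx":0,"ry":0,"rz":0},{"dx":0,"dy":0,"dz":0.055,"rx":0,"ry":0,"rz":0},{"dx":0,"dy":0,"dz":0.055,"rx":0,"ry":0,"rz":0}]' >/dev/null
python3 go.py 418.5 -264 21.5 1.297
python3 - <<'E'
from lib import *
s=optics.grab_frame('side');t=optics.grab_frame('top')
cv2.imwrite('pics/s6.png',np.hstack([cv2.resize(s[230:430,230:400],(425,500)),cv2.resize(t[200:320,290:380],(375,500))])[:,:,::-1])
E
```

```text
at [ 420.2 -264.3   65.1] psi 1.296 t 24.1
{'dx': 0.0022, 'dy': -0.0001, 'dz': 0.0545, 'rx': -0.0007, 'ry': 0.0013, 'rz': -0.0003} x 1
```

View pics/s6.png

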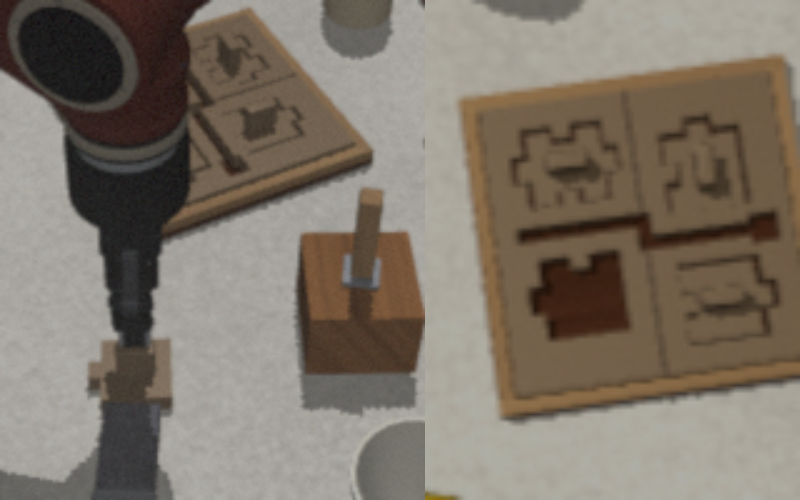

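```bash
python3 -m inch '[{"dx":0.002,"dy":0,"dz":0.03,"rx":0,"ry":0,"rz":0},{"dx":0.002,"dy":0,"dz":0.0545,"rx":0,"ry":0,"rz":0},{"dx":0.002,"dy":0,"dz":0.0545,"rx":0,"ry":0,"rz":0},{"dx":0.002,"dy":0,"dz":0.0545,"rx":0,"ry":0,"rz":0},{"dx":0.002,"dy":0,"dz":0.0545,"rx":0,"ry":0,"rz":0}]'
python3 -m inch '[{"dx":0,"dy":0,"dz":0,"rx":0,"ry":0,"rz":0},{"dx":0,"dy":0,"dz":0,"rx":0,"ry":0,"rz":0},{"dx":0,"dy":0,"dz":0,"rx":0,"ry":0,"rz":0},{"dx":0,"dy":0,"dz":0,"rx":0,"ry":0,"rz":0},{"dx":0,"dy":0,"dz":0,"rx":0,"ry":0,"rz":0}]' -1
python3 go.py 418.5 -264 21.5 1.297
python3 -m inch '[{"dx":0,"dy":0,"dz":-0.05,"rx":0,"ry":0,"rz":0},{"dx":0,"dy":0,"dz":-0.11,"rx":0,"ry":0,"rz":0},{"dx":0,"dy":0,"dz":-0.11,"rx":0,"ry":0,"rz":0},{"dx":0,"dy":0,"dz":-0.11,"rx":0,"ry":0,"rz":0},{"dx":0,"dy":0,"dz":-0.11,"rx":0,"ry":0,"rz":0}]'
python3 go.py 502.1 23.5 110 .149
```

```text
time: 24.65
tool_pos: [0.4188, -0.2644, 0.0219]
tool_rot: [0.001, 0.137, 0.991, -0.001]
contact_force: [-0.1, 0.4, 0.3]
gripper_width: 0.328
grasp_force: 0.0
time: 25.15
tool_pos: [0.4189, -0.2646, 0.022]
tool_rot: [0.001, 0.137, 0.991, -0.001]
contact_force: [-0.3, 0.6, 5.1]
gripper_width: 0.121
grasp_force: 62.4
at [ 418.9 -264.6   22. ] psi 1.297 t 25.1
{'dx': 0.0007, 'dy': 0.0005, 'dz': 0.0006, 'rx': -0.001, 'ry': 0.0019, 'rz': -0.0001} x 1
time: 25.65
tool_pos: [0.4169, -0.2628, 0.1068]
tool_rot: [-0.001, 0.137, 0.991, 0.001]
contact_force: [-0.6, 0.9, -0.8]
gripper_width: 0.123
grasp_force: 61.4
at [ 416.9 -262.8  106.8] psi 1.297 t 25.6
{'dx': -0.0028, 'dy': 0.1867, 'dz': -0.0019, 'rx': -0.0002, 'ry': -0.0008, 'rz': 0.3826} x 4
{'dx': 0.099, 'dy': 0.1583, 'dz': -0.0019, 'rx': -0.0002, 'ry': -0.0008, 'rz': 0.3826} x 4
```

```bash
python3 -m inch '[{"dx":-0.003,"dy":0.187,"dz":0,"rx":0,"ry":0,"rz":0.3826},{"dx":-0.003,"dy":0.187,"dz":0,"rx":0,"ry":0,"rz":0.3826},{"dx":-0.003,"dy":0.187,"dz":0,"rx":0,"ry":0,"rz":0.3826},{"dx":-0.003,"dy":0.187,"dz":0,"rx":0,"ry":0,"rz":0.3826},{"dx":-0.003,"dy":0.187,"dz":0,"rx":0,"ry":0,"rz":0.3826}]' >/dev/null
python3 -m inch '[{"dx":0.099,"dy":0.158,"dz":0,"rx":0,"ry":0,"rz":0.3826},{"dx":0.099,"dy":0.158,"dz":0,"rx":0,"ry":0,"rz":0.3826},{"dx":0.099,"dy":0.158,"dz":0,"rx":0,"ry":0,"rz":0.3826},{"dx":0.099,"dy":0.158,"dz":0,"rx":0,"ry":0,"rz":0.3826},{"dx":0.099,"dy":0.158,"dz":0,"rx":0,"ry":0,"rz":0.3826}]' >/dev/null
python3 -m inch '[{"dx":0,"dy":0,"dz":0.03,"rx":0,"ry":0,"rz":0},{"dx":0,"dy":0,"dz":0.06,"rx":0,"ry":0,"rz":0},{"dx":0,"dy":0,"dz":0.06,"rx":0,"ry":0,"rz":0},{"dx":0,"dy":0,"dz":0.06,"rx":0,"ry":0,"rz":0},{"dx":0,"dy":0,"dz":0.06,"rx":0,"ry":0,"rz":0}]' >/dev/null
python3 go.py 502.1 23.5 52 .149
```

```text
at [503.7  22.2  61.1] psi 0.149 t 27.1
{'dx': 0.0019, 'dy': -0.0018, 'dz': 0.0114, 'rx': 0.0009, 'ry': 0.0006, 'rz': -0.0001} x 1
```

```bash
python3 -m inch '[{"dx":0.0018,"dy":-0.0015,"dz":0.012,"rx":0,"ry":0,"rz":0},{"dx":0.0018,"dy":-0.0015,"dz":0.012,"rx":0,"ry":0,"rz":0},{"dx":0.0018,"dy":-0.0015,"dz":0.012,"rx":0,"ry":0,"rz":0},{"dx":0.0018,"dy":-0.0015,"dz":0.012,"rx":0,"ry":0,"rz":0},{"dx":0.0018,"dy":-0.0015,"dz":0.012,"rx":0,"ry":0,"rz":0}]' >/dev/null
python3 go.py 502.1 23.5 40 .149
python3 -m inch '[{"dx":0,"dy":0,"dz":0.006,"rx":0,"ry":0,"rz":0},{"dx":0,"dy":0,"dz":0.012,"rx":0,"ry":0,"rz":0},{"dx":0,"dy":0,"dz":0.015,"rx":0,"ry":0,"rz":0},{"dx":0,"dy":0,"dz":0.015,"rx":0,"ry":0,"rz":0},{"dx":0,"dy":0,"dz":0.015,"rx":0,"ry":0,"rz":0}]'
python3 go.py 502.1 23.5 33 .149
```

```text
at [501.9  24.   51. ] psi 0.149 t 27.6
{'dx': -0.0007, 'dy': 0.0002, 'dz': 0.0137, 'rx': 0.0005, 'ry': 0.0004, 'rz': 0.0001} x 1
time: 28.15
tool_pos: [0.5015, 0.024, 0.0385]
tool_rot: [0.0, 0.652, 0.758, -0.0]
contact_force: [0.1, -0.6, -0.3]
gripper_width: 0.123
grasp_force: 61.4
at [501.5  24.   38.5] psi 0.149 t 28.1
{'dx': -0.0008, 'dy': 0.0006, 'dz': 0.0068, 'rx': -0.0001, 'ry': 0.0002, 'rz': 0.0} x 1
```

```bash
python3 -m inch '[{"dx":-0.0005,"dy":0.0003,"dz":0.004,"rx":0,"ry":0,"rz":0},{"dx":-0.0005,"dy":0.0003,"dz":0.007,"rx":0,"ry":0,"rz":0},{"dx":-0.0005,"dy":0.0003,"dz":0.007,"rx":0,"ry":0,"rz":0}]'
python3 -m inch '[{"dx":0,"dy":0,"dz":0.003,"rx":0,"ry":0,"rz":0},{"dx":0,"dy":0,"dz":0.006,"rx":0,"ry":0,"rz":0},{"dx":0,"dy":0,"dz":0.006,"rx":0,"ry":0,"rz":0}]'
```

```text
time: 28.45
tool_pos: [0.5016, 0.0237, 0.0326]
tool_rot: [-0.0, 0.653, 0.758, -0.0]
contact_force: [-0.4, 0.8, -1.6]
gripper_width: 0.121
grasp_force: 61.4
time: 28.75
tool_pos: [0.502, 0.0237, 0.0281]
tool_rot: [0.0, 0.653, 0.758, -0.0]
contact_force: [0.6, 0.0, -0.6]
gripper_width: 0.122
grasp_force: 61.4
```

Run:
```python
from lib import *
ims={n:cv2.imread(f'pics/{n}0.png')[:,:,::-1].copy() for n in('top','side')}
# tool handle: light wood vs stand (reddish): print HSV samples, then fit
a,o=crop(ims['top'],435,240,16); b,o2=crop(ims['side'],377,330,24)
for n in('top','side'):
    for nm in('jointer','stand'):
        optics.grab_frame(n) if nm=='jointer' else None
        print(n,nm,[(round(d['confidence'],2),np.round(d['bbox'],1)) for d in nets.boxes_of(n,nm)][:3])
cv2.imwrite('pics/j.png',np.hstack([cv2.resize(a,(400,400)),cv2.resize(b,(400,400))])[:,:,::-1])
for p in [(435,232),(440,236),(425,245),(436,240)]: print('top',p,cv2.cvtColor(ims['top'][p[1]-1:p[1]+2,p[0]-1:p[0]+2],cv2.COLOR_RGB2HSV).mean((0,1)).round())
```

```text
top jointer [(0.68, array([424.7, 179.4,  11. ,  38.7])), (0.57, array([342.3, 252.6,  81.6,  78.5]))]
top stand [(0.65, array([433.3, 239.9,  37.2,  38.1])), (0.31, array([343.5, 254. ,  93. ,  83.7]))]
side jointer [(0.93, array([456.1, 324.9,  54. ,  31.9])), (0.92, array([376.9, 326.4,  18.6,  42.9])), (0.59, array([312. , 281.7, 130.8,  97.6]))]
side stand [(0.7, array([206.7, 248.1,  25.4,  26.5])), (0.58, array([375.9, 352. ,  51.2,  55.8]))]
top (435, 232) [ 15. 138.  94.]
top (440, 236) [ 16. 127.  71.]
top (425, 245) [ 14. 163. 103.]
top (436, 240) [ 16. 107.  51.]
```

View pics/j.png

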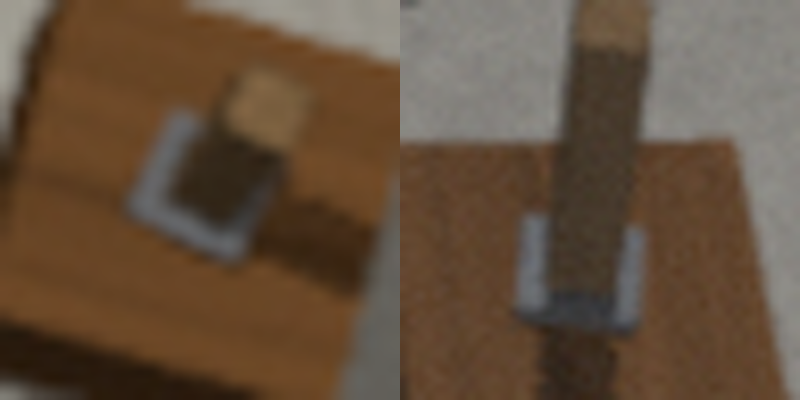

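```bash
python3 -m inch '[{"dx":0,"dy":0,"dz":0,"rx":0,"ry":0,"rz":0},{"dx":0,"dy":0,"dz":0,"rx":0,"ry":0,"rz":0},{"dx":0,"dy":0,"dz":0,"rx":0,"ry":0,"rz":0}]' -0.3
python3 -m inch '[{"dx":0,"dy":0,"dz":-0.06,"rx":0,"ry":0,"rz":0},{"dx":0,"dy":0,"dz":-0.12,"rx":0,"ry":0,"rz":0},{"dx":0,"dy":0,"dz":-0.18,"rx":0,"ry":0,"rz":0},{"dx":0,"dy":0,"dz":-0.22,"rx":0,"ry":0,"rz":0},{"dx":0,"dy":0,"dz":-0.22,"rx":0,"ry":0,"rz":0}]' 0.2
python3 - <<'E'
from lib import *
ims={n:cv2.imread(f'pics/{n}0.png')[:,:,::-1].copy() for n in('top','side')}
print('handle top',ray('top',439.9,232.3,.142),'flange',ray('top',435.1,238.5,.066))
# side: axis column estimates -> handle top centre & flange
print('side top',ray('side',353+610/8.333-.5,306+25/8.333-.5,.142),'flange',ray('side',353+580/8.333-.5-48+0,306+270/8.333-.5,.066))
c,o=crop(ims['top'],433,243,26); h=cv2.cvtColor(c,cv2.COLOR_RGB2HSV)
m=comp(((h[...,1]>45)).astype(np.uint8))
parts=[(box(80,80),0,.062),(box(16,16),.066,.142)]
for y0 in(-.45,-.3): 
    f,q=fit([('top',m,o)],[parts[0]],(.555,-.255,y0)); print('stand',round(f,3),q.round(4))
E
```

```text
time: 29.35
tool_pos: [0.5021, 0.0236, 0.0285]
tool_rot: [0.0, 0.653, 0.758, 0.0]
contact_force: [0.2, -0.5, -0.5]
gripper_width: 0.355
grasp_force: 0.0
time: 29.85
tool_pos: [0.5054, 0.0234, 0.2114]
tool_rot: [0.005, 0.652, 0.758, 0.003]
contact_force: [0.1, 0.3, -0.8]
gripper_width: 0.598
grasp_force: 0.0
handle top [ 0.58440757 -0.26793015  0.142     ] flange [ 0.58453858 -0.26916088  0.066     ]
side top [ 0.66202253 -0.29526903  0.142     ] flange [ 0.58545009 -0.26997676  0.066     ]
stand 0.052 [ 0.5853 -0.2697 -0.2885]
stand 0.052 [ 0.5849 -0.2697 -0.2858]
```

```bash
python3 go.py 584.7 -269 205 -.45
python3 - <<'E'
from lib import *
s=optics.grab_frame('side');t=optics.grab_frame('top')
cv2.imwrite('pics/s7.png',np.hstack([cv2.resize(s[210:400,240:500],(420,307)),cv2.resize(t[170:310,290:460],(373,307))])[:,:,::-1])
E
```

```text
at [505.4  23.4 211.4] psi 0.149 t 29.9
{'dx': -0.1881, 'dy': 0.0218, 'dz': 0.0049, 'rx': 0.0043, 'ry': -0.0001, 'rz': 0.1997} x 4
{'dx': -0.1733, 'dy': 0.0764, 'dz': 0.0047, 'rx': 0.0043, 'ry': -0.0001, 'rz': 0.1997} x 4
```

View pics/s7.png

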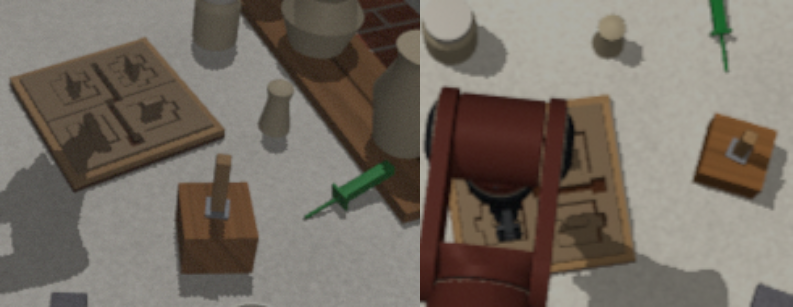

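```bash
python3 -m inch '[{"dx":-0.188,"dy":0.022,"dz":0.005,"rx":0.004,"ry":0,"rz":0.2},{"dx":-0.188,"dy":0.022,"dz":0.005,"rx":0.004,"ry":0,"rz":0.2},{"dx":-0.188,"dy":0.022,"dz":0.005,"rx":0.004,"ry":0,"rz":0.2},{"dx":-0.188,"dy":0.022,"dz":0.005,"rx":0.004,"ry":0,"rz":0.2},{"dx":-0.188,"dy":0.022,"dz":0.005,"rx":0.004,"ry":0,"rz":0.2}]' >/dev/null
python3 -m inch '[{"dx":-0.173,"dy":0.0764,"dz":0.005,"rx":0.004,"ry":0,"rz":0.2},{"dx":-0.173,"dy":0.0764,"dz":0.005,"rx":0.004,"ry":0,"rz":0.2},{"dx":-0.173,"dy":0.0764,"dz":0.005,"rx":0.004,"ry":0,"rz":0.2},{"dx":-0.173,"dy":0.0764,"dz":0.005,"rx":0.004,"ry":0,"rz":0.2},{"dx":-0.173,"dy":0.0764,"dz":0.005,"rx":0.004,"ry":0,"rz":0.2}]' >/dev/null
python3 -m inch '[{"dx":0,"dy":0,"dz":0,"rx":0,"ry":0,"rz":0},{"dx":0,"dy":0,"dz":0,"rx":0,"ry":0,"rz":0},{"dx":0,"dy":0,"dz":0,"rx":0,"ry":0,"rz":0},{"dx":0,"dy":0,"dz":0,"rx":0,"ry":0,"rz":0},{"dx":0,"dy":0,"dz":0,"rx":0,"ry":0,"rz":0}]' 0
python3 go.py 584.7 -269 180 -.45
python3 - <<'E'
from lib import *
# side view: box of the tool, where handle top should project
s=optics.grab_frame('side')
print('proj handle top/flange',proj('side',np.array([[.5847,-.269,.142],[.5847,-.269,.066]])),[(round(d['confidence'],2),np.round(d['bbox'],1)) for d in nets.boxes_of('side','jointer')][:2])
E
```

```text
time: 31.45
tool_pos: [0.5813, -0.2679, 0.1964]
tool_rot: [-0.003, 0.847, 0.531, -0.004]
contact_force: [0.1, 0.4, 0.8]
gripper_width: 0.501
grasp_force: 0.0
at [ 581.3 -267.9  196.4] psi -0.451 t 31.4
{'dx': 0.0008, 'dy': 0.0047, 'dz': 0.0205, 'rx': -0.007, 'ry': 0.0025, 'rz': -0.0002} x 1
proj handle top/flange [[377.42182001 307.74985391]
 [373.49702139 337.59672946]] [(0.83, array([375.2, 325.8,  18.3,  41.1])), (0.57, array([456.9, 326.9,  57.7,  34. ]))]
```

```bash
python3 -m inch '[{"dx":0.001,"dy":0.0045,"dz":0.02,"rx":-0.007,"ry":0.0025,"rz":0},{"dx":0.001,"dy":0.0045,"dz":0.03,"rx":-0.007,"ry":0.0025,"rz":0},{"dx":0.001,"dy":0.0045,"dz":0.03,"rx":-0.007,"ry":0.0025,"rz":0},{"dx":0.001,"dy":0.0045,"dz":0.03,"rx":-0.007,"ry":0.0025,"rz":0},{"dx":0.001,"dy":0.0045,"dz":0.03,"rx":-0.007,"ry":0.0025,"rz":0}]' >/dev/null
python3 go.py 584.7 -269 85 -.45
python3 -m inch '[{"dx":0,"dy":0,"dz":0,"rx":0,"ry":0,"rz":0},{"dx":0,"dy":0,"dz":0,"rx":0,"ry":0,"rz":0}]' >/dev/null
python3 go.py 584.7 -269 85 -.45
```

```text
at [ 584.8 -269.5  172.9] psi -0.451 t 32.0
{'dx': 0.0005, 'dy': -0.0004, 'dz': 0.1098, 'rx': 0.0003, 'ry': 0.0001, 'rz': -0.0007} x 2
at [ 584.8 -269.4  172.7] psi -0.451 t 32.2
{'dx': 0.0004, 'dy': -0.0003, 'dz': 0.1097, 'rx': 0.0003, 'ry': 0.0, 'rz': -0.0006} x 2
```

```bash
python3 -m inch '[{"dx":0,"dy":0,"dz":0.03,"rx":0,"ry":0,"rz":0},{"dx":0,"dy":0,"dz":0.06,"rx":0,"ry":0,"rz":0},{"dx":0,"dy":0,"dz":0.09,"rx":0,"ry":0,"rz":0},{"dx":0,"dy":0,"dz":0.11,"rx":0,"ry":0,"rz":0},{"dx":0,"dy":0,"dz":0.11,"rx":0,"ry":0,"rz":0}]' 
python3 -m inch '[{"dx":0,"dy":0,"dz":0,"rx":0,"ry":0,"rz":0},{"dx":0,"dy":0,"dz":0,"rx":0,"ry":0,"rz":0},{"dx":0,"dy":0,"dz":0,"rx":0,"ry":0,"rz":0}]' >/dev/null
python3 go.py 584.7 -269 85 -.45
python3 -m inch '[{"dx":0,"dy":0,"dz":0,"rx":0,"ry":0,"rz":0},{"dx":0,"dy":0,"dz":0,"rx":0,"ry":0,"rz":0},{"dx":0,"dy":0,"dz":0,"rx":0,"ry":0,"rz":0},{"dx":0,"dy":0,"dz":0,"rx":0,"ry":0,"rz":0},{"dx":0,"dy":0,"dz":0,"rx":0,"ry":0,"rz":0}]' -1
python3 go.py 584.7 -269 85 -.45
```

```text
time: 32.75
tool_pos: [0.5828, -0.2681, 0.081]
tool_rot: [-0.003, 0.847, 0.531, -0.001]
contact_force: [-0.7, 0.7, 0.3]
gripper_width: 0.497
grasp_force: 0.0
at [ 585.5 -269.8   86. ] psi -0.451 t 33.0
{'dx': 0.0005, 'dy': -0.0014, 'dz': 0.0013, 'rx': 0.0018, 'ry': 0.0002, 'rz': -0.0006} x 1
time: 33.55
tool_pos: [0.585, -0.2695, 0.085]
tool_rot: [0.0, 0.847, 0.531, 0.0]
contact_force: [-0.1, 0.2, 4.2]
gripper_width: 0.179
grasp_force: 58.9
at [ 585.  -269.5   85. ] psi -0.451 t 33.5
{'dx': 0.0004, 'dy': -0.0005, 'dz': -0.0, 'rx': 0.0005, 'ry': 0.0, 'rz': -0.0006} x 1
```

```bash
python3 -m inch '[{"dx":0,"dy":0,"dz":-0.02,"rx":0,"ry":0,"rz":0},{"dx":0,"dy":0,"dz":-0.05,"rx":0,"ry":0,"rz":0},{"dx":0,"dy":0,"dz":-0.08,"rx":0,"ry":0,"rz":0},{"dx":0,"dy":0,"dz":-0.11,"rx":0,"ry":0,"rz":0},{"dx":0,"dy":0,"dz":-0.11,"rx":0,"ry":0,"rz":0}]' 
python3 -m inch '[{"dx":0,"dy":0,"dz":0,"rx":0,"ry":0,"rz":0},{"dx":0,"dy":0,"dz":0,"rx":0,"ry":0,"rz":0},{"dx":0,"dy":0,"dz":0,"rx":0,"ry":0,"rz":0}]' >/dev/null
python3 go.py 549.7 -97.1 172 .149 549.7 -97.1 105 k
```

```text
time: 34.05
tool_pos: [0.5866, -0.2704, 0.1772]
tool_rot: [0.003, 0.847, 0.531, 0.002]
contact_force: [0.0, -1.0, -0.3]
gripper_width: 0.178
grasp_force: 58.7
at [ 583.5 -268.6  169.9] psi -0.451 t 34.4
{'dx': 0.1745, 'dy': -0.1315, 'dz': -0.0021, 'rx': -0.0025, 'ry': -0.001, 'rz': -0.4} x 5
{'dx': 0.0, 'dy': 0.0, 'dz': 0.0838, 'rx': 0.0, 'ry': 0.0, 'rz': 0.0} x 2
```

```bash
python3 -m inch '[{"dx":0.035,"dy":-0.0263,"dz":-0.002,"rx":0,"ry":0,"rz":-0.08},{"dx":0.07,"dy":-0.0526,"dz":-0.002,"rx":0,"ry":0,"rz":-0.16},{"dx":0.105,"dy":-0.079,"dz":-0.002,"rx":0,"ry":0,"rz":-0.24},{"dx":0.14,"dy":-0.105,"dz":-0.002,"rx":0,"ry":0,"rz":-0.32},{"dx":0.1745,"dy":-0.1315,"dz":-0.002,"rx":0,"ry":0,"rz":-0.4}]' >/dev/null
python3 -m inch '[{"dx":0,"dy":0,"dz":0,"rx":0,"ry":0,"rz":0},{"dx":0,"dy":0,"dz":0.02,"rx":0,"ry":0,"rz":0},{"dx":0,"dy":0,"dz":0.05,"rx":0,"ry":0,"rz":0},{"dx":0,"dy":0,"dz":0.08,"rx":0,"ry":0,"rz":0},{"dx":0,"dy":0,"dz":0.08,"rx":0,"ry":0,"rz":0}]' >/dev/null
python3 -m inch '[{"dx":0,"dy":0,"dz":0,"rx":0,"ry":0,"rz":0},{"dx":0,"dy":0,"dz":0,"rx":0,"ry":0,"rz":0},{"dx":0,"dy":0,"dz":0,"rx":0,"ry":0,"rz":0},{"dx":0,"dy":0,"dz":0,"rx":0,"ry":0,"rz":0},{"dx":0,"dy":0,"dz":0,"rx":0,"ry":0,"rz":0}]' >/dev/null
python3 go.py 549.7 -97.1 104 .149
```

```text
at [551.2 -97.9 110.6] psi 0.149 t 35.9
{'dx': 0.0012, 'dy': -0.0017, 'dz': 0.0083, 'rx': 0.0007, 'ry': 0.0003, 'rz': 0.0} x 1
```

```bash
python3 -m inch '[{"dx":0.0012,"dy":-0.0017,"dz":0.008,"rx":0,"ry":0,"rz":0},{"dx":0.0012,"dy":-0.0017,"dz":0.008,"rx":0,"ry":0,"rz":0},{"dx":0.0012,"dy":-0.0017,"dz":0.008,"rx":0,"ry":0,"rz":0},{"dx":0.0012,"dy":-0.0017,"dz":0.008,"rx":0,"ry":0,"rz":0},{"dx":0.0012,"dy":-0.0017,"dz":0.008,"rx":0,"ry":0,"rz":0}]' >/dev/null
python3 go.py 549.7 -97.1 104 .149
python3 - <<'E'
from lib import *
s=optics.grab_frame('side'); p=state()['tool_pos']
tip=np.array([p[0],p[1],p[2]-.073]); m=np.array([.5497,-.0971,.02])
P=proj('side',np.array([tip,m,tip+[0,0,.05]])); print(P.round(1))
u,v=P[0].astype(int); k=14
im=cv2.resize(s[v-30:v+15,u-30:u+30],None,fx=10,fy=10,interpolation=cv2.INTER_CUBIC)
for q,c in zip(P,((255,0,0),(0,255,0),(0,0,255))): cv2.circle(im,(int((q[0]-u+30+.5)*10),int((q[1]-v+30+.5)*10)),5,c,1)
im=cv2.convertScaleAbs(im,alpha=1.5); cv2.imwrite('pics/tip.png',im[:,:,::-1])
E
```

```text
at [549.3 -97.  103.5] psi 0.149 t 36.4
{'dx': -0.0002, 'dy': 0.0005, 'dz': -0.0007, 'rx': -0.0001, 'ry': -0.0001, 'rz': 0.0} x 1
[[323.  291.9]
 [323.1 295.5]
 [323.6 273.9]]
```

View pics/tip.png

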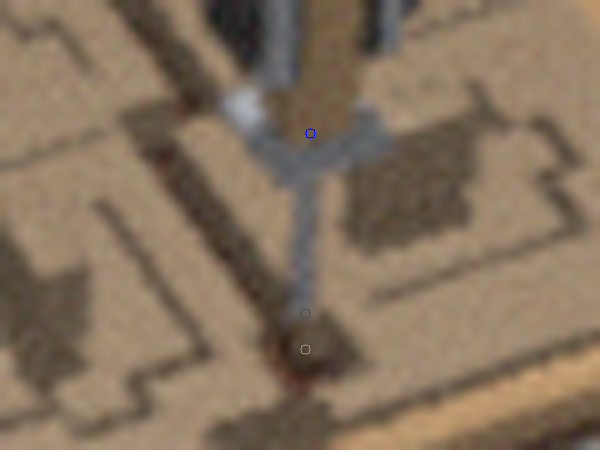

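The tip lies within a pixel of the predicted point, and the mouth is directly below it. Lowering into the mouth now.

```bash
python3 -m inch '[{"dx":0,"dy":0.0003,"dz":0.007,"rx":0,"ry":0,"rz":0},{"dx":0,"dy":0.0003,"dz":0.014,"rx":0,"ry":0,"rz":0},{"dx":0,"dy":0.0003,"dz":0.02,"rx":0,"ry":0,"rz":0},{"dx":0,"dy":0.0003,"dz":0.0255,"rx":0,"ry":0,"rz":0},{"dx":0,"dy":0.0003,"dz":0.0255,"rx":0,"ry":0,"rz":0}]'
python3 -m inch '[{"dx":0,"dy":0,"dz":0,"rx":0,"ry":0,"rz":0},{"dx":0,"dy":0,"dz":0,"rx":0,"ry":0,"rz":0},{"dx":0,"dy":0,"dz":0,"rx":0,"ry":0,"rz":0}]'
python3 go.py 549.7 -97.1 83 .149
```

```text
time: 36.9
tool_pos: [0.5487, -0.0967, 0.0817]
tool_rot: [-0.001, 0.653, 0.758, -0.0]
contact_force: [-0.2, -0.2, -1.2]
gripper_width: 0.178
grasp_force: 58.8
time: 37.2
tool_pos: [0.5497, -0.0971, 0.0834]
tool_rot: [0.0, 0.652, 0.758, 0.0]
contact_force: [0.3, -0.5, -0.9]
gripper_width: 0.182
grasp_force: 58.8
at [549.7 -97.1  83.4] psi 0.149 t 37.2
{'dx': -0.0001, 'dy': 0.0, 'dz': 0.0004, 'rx': 0.0002, 'ry': 0.0001, 'rz': 0.0} x 1
```

```bash
python3 -m inch '[{"dx":0.004,"dy":0,"dz":0,"rx":0,"ry":0,"rz":0},{"dx":0.008,"dy":0,"dz":0,"rx":0,"ry":0,"rz":0},{"dx":0.012,"dy":0,"dz":0,"rx":0,"ry":0,"rz":0},{"dx":0.016,"dy":0,"dz":0,"rx":0,"ry":0,"rz":0},{"dx":0.02,"dy":0,"dz":0,"rx":0,"ry":0,"rz":0}]' | grep -E 'pos|contact'
python3 -m inch '[{"dx":0.004,"dy":0,"dz":0,"rx":0,"ry":0,"rz":0},{"dx":0.008,"dy":0,"dz":0,"rx":0,"ry":0,"rz":0},{"dx":0.012,"dy":0,"dz":0,"rx":0,"ry":0,"rz":0},{"dx":0.016,"dy":0,"dz":0,"rx":0,"ry":0,"rz":0},{"dx":0.02,"dy":0,"dz":0,"rx":0,"ry":0,"rz":0}]' | grep -E 'pos|contact'
python3 go.py 544.9 -65.5 83 .149
```

```text
tool_pos: [0.547, -0.0807, 0.083]
contact_force: [0.0, -0.1, -0.4]
tool_pos: [0.5446, -0.0651, 0.083]
contact_force: [0.9, -0.3, -1.4]
at [544.6 -65.1  83. ] psi 0.149 t 38.2
{'dx': -0.0006, 'dy': 0.0002, 'dz': 0.0, 'rx': -0.0002, 'ry': -0.0001, 'rz': -0.0} x 1
```

```bash
python3 -m inch '[{"dx":0.004,"dy":0,"dz":0,"rx":0,"ry":0,"rz":0},{"dx":0.008,"dy":0,"dz":0,"rx":0,"ry":0,"rz":0},{"dx":0.012,"dy":0,"dz":0,"rx":0,"ry":0,"rz":0},{"dx":0.016,"dy":0,"dz":0,"rx":0,"ry":0,"rz":0},{"dx":0.02,"dy":0,"dz":0,"rx":0,"ry":0,"rz":0}]' | grep -E 'pos|contact'
python3 -m inch '[{"dx":0.004,"dy":0,"dz":0,"rx":0,"ry":0,"rz":0},{"dx":0.008,"dy":0,"dz":0,"rx":0,"ry":0,"rz":0},{"dx":0.012,"dy":0,"dz":0,"rx":0,"ry":0,"rz":0},{"dx":0.016,"dy":0,"dz":0,"rx":0,"ry":0,"rz":0},{"dx":0.02,"dy":0,"dz":0,"rx":0,"ry":0,"rz":0}]' | grep -E 'pos|contact'
python3 -m inch '[{"dx":0.004,"dy":0,"dz":0,"rx":0,"ry":0,"rz":0},{"dx":0.008,"dy":0,"dz":0,"rx":0,"ry":0,"rz":0},{"dx":0.012,"dy":0,"dz":0,"rx":0,"ry":0,"rz":0},{"dx":0.016,"dy":0,"dz":0,"rx":0,"ry":0,"rz":0},{"dx":0.02,"dy":0,"dz":0,"rx":0,"ry":0,"rz":0}]' | grep -E 'pos|contact'
python3 -m inch '[{"dx":0,"dy":0,"dz":0,"rx":0,"ry":0,"rz":0},{"dx":0,"dy":0,"dz":0,"rx":0,"ry":0,"rz":0}]' | grep -E 'pos|contact'
python3 go.py 537.7 -18 83 .149
```

```text
tool_pos: [0.5423, -0.0492, 0.083]
contact_force: [-0.1, 0.3, -0.1]
tool_pos: [0.5399, -0.0334, 0.083]
contact_force: [0.2, -0.3, -1.6]
tool_pos: [0.5375, -0.0176, 0.083]
contact_force: [-0.4, 0.4, -1.3]
tool_pos: [0.5375, -0.0178, 0.083]
contact_force: [0.7, 0.7, -1.3]
at [537.5 -17.8  83. ] psi 0.149 t 39.9
{'dx': -0.0003, 'dy': 0.0002, 'dz': 0.0, 'rx': -0.0002, 'ry': -0.0001, 'rz': 0.0002} x 1
```

```bash
python3 -m inch '[{"dx":0,"dy":0.004,"dz":0,"rx":0,"ry":0,"rz":0},{"dx":0,"dy":0.008,"dz":0,"rx":0,"ry":0,"rz":0},{"dx":0,"dy":0.012,"dz":0,"rx":0,"ry":0,"rz":0},{"dx":0,"dy":0.016,"dz":0,"rx":0,"ry":0,"rz":0},{"dx":0,"dy":0.02,"dz":0,"rx":0,"ry":0,"rz":0}]' | grep -E 'pos|contact'
python3 -m inch '[{"dx":0,"dy":0,"dz":0,"rx":0,"ry":0,"rz":0},{"dx":0,"dy":0,"dz":0,"rx":0,"ry":0,"rz":0}]' | grep -E 'pos|contact'
python3 -m inch '[{"dx":0.004,"dy":0,"dz":0,"rx":0,"ry":0,"rz":0},{"dx":0.008,"dy":0,"dz":0,"rx":0,"ry":0,"rz":0},{"dx":0.012,"dy":0,"dz":0,"rx":0,"ry":0,"rz":0},{"dx":0.016,"dy":0,"dz":0,"rx":0,"ry":0,"rz":0},{"dx":0.02,"dy":0,"dz":0,"rx":0,"ry":0,"rz":0}]' | grep -E 'pos|contact'
python3 go.py 551.2 0.3 83 .149
```

```text
tool_pos: [0.5537, -0.0155, 0.083]
contact_force: [-0.6, -0.3, -0.4]
tool_pos: [0.5534, -0.0154, 0.0829]
contact_force: [0.0, 0.4, -0.7]
tool_pos: [0.5509, 0.0007, 0.083]
contact_force: [0.1, -0.2, -1.5]
at [550.9   0.7  83. ] psi 0.149 t 41.1
{'dx': -0.0006, 'dy': 0.0003, 'dz': 0.0, 'rx': -0.0002, 'ry': -0.0001, 'rz': 0.0001} x 1
```

```bash
python3 -m inch '[{"dx":0.004,"dy":0,"dz":0,"rx":0,"ry":0,"rz":0},{"dx":0.008,"dy":0,"dz":0,"rx":0,"ry":0,"rz":0},{"dx":0.012,"dy":0,"dz":0,"rx":0,"ry":0,"rz":0},{"dx":0.016,"dy":0,"dz":0,"rx":0,"ry":0,"rz":0},{"dx":0.02,"dy":0,"dz":0,"rx":0,"ry":0,"rz":0}]' | grep -E 'pos|contact'
python3 -m inch '[{"dx":0.004,"dy":0,"dz":0,"rx":0,"ry":0,"rz":0},{"dx":0.008,"dy":0,"dz":0,"rx":0,"ry":0,"rz":0},{"dx":0.012,"dy":0,"dz":0,"rx":0,"ry":0,"rz":0},{"dx":0.016,"dy":0,"dz":0,"rx":0,"ry":0,"rz":0},{"dx":0.02,"dy":0,"dz":0,"rx":0,"ry":0,"rz":0}]' | grep -E 'pos|contact'
python3 -m inch '[{"dx":0.004,"dy":0,"dz":0,"rx":0,"ry":0,"rz":0},{"dx":0.008,"dy":0,"dz":0,"rx":0,"ry":0,"rz":0},{"dx":0.012,"dy":0,"dz":0,"rx":0,"ry":0,"rz":0},{"dx":0.016,"dy":0,"dz":0,"rx":0,"ry":0,"rz":0},{"dx":0.02,"dy":0,"dz":0,"rx":0,"ry":0,"rz":0}]' | grep -E 'pos|contact'
python3 -m inch '[{"dx":0.004,"dy":0,"dz":0,"rx":0,"ry":0,"rz":0},{"dx":0.008,"dy":0,"dz":0,"rx":0,"ry":0,"rz":0},{"dx":0.012,"dy":0,"dz":0,"rx":0,"ry":0,"rz":0},{"dx":0.016,"dy":0,"dz":0,"rx":0,"ry":0,"rz":0},{"dx":0.0195,"dy":0,"dz":0,"rx":0,"ry":0,"rz":0}]' | grep -E 'pos|contact'
python3 -m inch '[{"dx":0,"dy":0,"dz":0,"rx":0,"ry":0,"rz":0},{"dx":0,"dy":0,"dz":0,"rx":0,"ry":0,"rz":0}]' | grep -E 'pos|contact'
python3 go.py 541.5 63.5 170 .149
```

```text
tool_pos: [0.5486, 0.0165, 0.083]
contact_force: [0.1, -0.2, -0.1]
tool_pos: [0.5462, 0.0323, 0.083]
contact_force: [0.3, 0.1, -1.0]
tool_pos: [0.5438, 0.0481, 0.083]
contact_force: [0.1, 0.1, -0.8]
tool_pos: [0.5415, 0.0636, 0.083]
contact_force: [0.1, 1.0, -0.9]
tool_pos: [0.5415, 0.0633, 0.083]
contact_force: [1.0, -0.5, -1.5]
at [541.5  63.3  83. ] psi 0.149 t 43.3
{'dx': 0.0003, 'dy': -0.0, 'dz': -0.1087, 'rx': -0.0002, 'ry': -0.0001, 'rz': 0.0001} x 2
```

```bash
python3 -m inch '[{"dx":0,"dy":0,"dz":-0.008,"rx":0,"ry":0,"rz":0},{"dx":0,"dy":0,"dz":-0.02,"rx":0,"ry":0,"rz":0},{"dx":0,"dy":0,"dz":-0.05,"rx":0,"ry":0,"rz":0},{"dx":0,"dy":0,"dz":-0.085,"rx":0,"ry":0,"rz":0},{"dx":0,"dy":0,"dz":-0.11,"rx":0,"ry":0,"rz":0}]' >/dev/null
python3 -m inch '[{"dx":0,"dy":0,"dz":0,"rx":0,"ry":0,"rz":0},{"dx":0,"dy":0,"dz":0,"rx":0,"ry":0,"rz":0},{"dx":0,"dy":0,"dz":0,"rx":0,"ry":0,"rz":0}]' >/dev/null
python3 go.py 585 -269.5 172 -.451
```

```text
at [540.7  63.2 169.5] psi 0.149 t 44.1
{'dx': -0.2098, 'dy': -0.0035, 'dz': -0.0017, 'rx': -0.0009, 'ry': 0.0001, 'rz': 0.2} x 4
{'dx': -0.2014, 'dy': 0.0587, 'dz': -0.0016, 'rx': -0.0009, 'ry': 0.0001, 'rz': 0.2} x 4
```

```bash
python3 -m inch '[{"dx":-0.042,"dy":-0.0007,"dz":-0.001,"rx":0,"ry":0,"rz":0.04},{"dx":-0.084,"dy":-0.0014,"dz":-0.001,"rx":0,"ry":0,"rz":0.08},{"dx":-0.126,"dy":-0.0021,"dz":-0.001,"rx":0,"ry":0,"rz":0.12},{"dx":-0.168,"dy":-0.0028,"dz":-0.001,"rx":0,"ry":0,"rz":0.16},{"dx":-0.21,"dy":-0.0035,"dz":-0.001,"rx":0,"ry":0,"rz":0.2}]' >/dev/null
python3 -m inch '[{"dx":-0.04,"dy":0.0117,"dz":-0.001,"rx":0,"ry":0,"rz":0.04},{"dx":-0.08,"dy":0.0234,"dz":-0.001,"rx":0,"ry":0,"rz":0.08},{"dx":-0.12,"dy":0.035,"dz":-0.001,"rx":0,"ry":0,"rz":0.12},{"dx":-0.16,"dy":0.047,"dz":-0.001,"rx":0,"ry":0,"rz":0.16},{"dx":-0.2014,"dy":0.0587,"dz":-0.0016,"rx":0,"ry":0,"rz":0.2}]' >/dev/null
python3 -m inch '[{"dx":0,"dy":0,"dz":0,"rx":0,"ry":0,"rz":0},{"dx":0,"dy":0,"dz":0,"rx":0,"ry":0,"rz":0},{"dx":0,"dy":0,"dz":0,"rx":0,"ry":0,"rz":0},{"dx":0,"dy":0,"dz":0,"rx":0,"ry":0,"rz":0},{"dx":0,"dy":0,"dz":0,"rx":0,"ry":0,"rz":0}]' | grep -E 'force'
python3 go.py 585 -269.5 140 -.451
```

```text
contact_force: [0.7, -0.2, -0.4]
grasp_force: 58.8
at [ 585.9 -268.6  172.9] psi -0.45 t 45.6
{'dx': -0.0015, 'dy': -0.0006, 'dz': 0.0412, 'rx': -0.0004, 'ry': -0.0001, 'rz': 0.0009} x 1
```

Correct, lower to just above the hole (tip 65 mm, TCP 138), check, then go in.

```bash
python3 -m inch '[{"dx":-0.0012,"dy":-0.0006,"dz":0.02,"rx":0,"ry":0,"rz":0},{"dx":-0.0012,"dy":-0.0006,"dz":0.04,"rx":0,"ry":0,"rz":0},{"dx":-0.0012,"dy":-0.0006,"dz":0.04,"rx":0,"ry":0,"rz":0},{"dx":-0.0012,"dy":-0.0006,"dz":0.04,"rx":0,"ry":0,"rz":0},{"dx":-0.0012,"dy":-0.0006,"dz":0.04,"rx":0,"ry":0,"rz":0}]' >/dev/null
python3 go.py 585 -269.5 86 -.451
python3 -m inch '[{"dx":0,"dy":0,"dz":0.01,"rx":0,"ry":0,"rz":0},{"dx":0,"dy":0,"dz":0.02,"rx":0,"ry":0,"rz":0},{"dx":0,"dy":0,"dz":0.02,"rx":0,"ry":0,"rz":0},{"dx":0,"dy":0,"dz":0.02,"rx":0,"ry":0,"rz":0}]' 
python3 go.py 585 -269.5 86 -.451
```

```text
at [ 585.2 -270.4  141.2] psi -0.451 t 46.1
{'dx': 0.0009, 'dy': -0.0007, 'dz': 0.069, 'rx': -0.0001, 'ry': 0.0, 'rz': 0.0} x 2
time: 46.5
tool_pos: [0.5848, -0.2701, 0.1244]
tool_rot: [-0.001, 0.847, 0.531, -0.0]
contact_force: [-0.3, 0.3, -0.6]
gripper_width: 0.177
grasp_force: 58.8
at [ 584.8 -270.1  124.4] psi -0.451 t 46.5
{'dx': 0.0008, 'dy': -0.0, 'dz': 0.0479, 'rx': -0.001, 'ry': -0.0001, 'rz': 0.0} x 1
```

Tip is in the hole with no force. Down to TCP 86.

```bash
python3 -m inch '[{"dx":0.0006,"dy":0,"dz":0.01,"rx":0,"ry":0,"rz":0},{"dx":0.0006,"dy":0,"dz":0.02,"rx":0,"ry":0,"rz":0},{"dx":0.0006,"dy":0,"dz":0.03,"rx":0,"ry":0,"rz":0},{"dx":0.0006,"dy":0,"dz":0.04,"rx":0,"ry":0,"rz":0},{"dx":0.0006,"dy":0,"dz":0.046,"rx":0,"ry":0,"rz":0}]' 
python3 -m inch '[{"dx":0,"dy":0,"dz":0.001,"rx":0,"ry":0,"rz":0},{"dx":0,"dy":0,"dz":0.001,"rx":0,"ry":0,"rz":0},{"dx":0,"dy":0,"dz":0.001,"rx":0,"ry":0,"rz":0}]' | grep -E 'pos|contact'
```

```text
time: 47.0
tool_pos: [0.5847, -0.2695, 0.0867]
tool_rot: [-0.001, 0.847, 0.531, -0.0]
contact_force: [-0.3, -0.4, -0.3]
gripper_width: 0.18
grasp_force: 58.8
tool_pos: [0.5856, -0.2701, 0.0879]
contact_force: [-0.6, -0.5, -1.6]
```

```bash
python3 -m inch '[{"dx":0,"dy":0,"dz":0.001,"rx":0,"ry":0,"rz":0},{"dx":0,"dy":0,"dz":0.002,"rx":0,"ry":0,"rz":0},{"dx":0,"dy":0,"dz":0.002,"rx":0,"ry":0,"rz":0},{"dx":0,"dy":0,"dz":0.002,"rx":0,"ry":0,"rz":0}]' | grep -E 'pos|contact'
python3 -m inch '[{"dx":0,"dy":0,"dz":0,"rx":0,"ry":0,"rz":0},{"dx":0,"dy":0,"dz":0,"rx":0,"ry":0,"rz":0},{"dx":0,"dy":0,"dz":0,"rx":0,"ry":0,"rz":0},{"dx":0,"dy":0,"dz":0,"rx":0,"ry":0,"rz":0}]' -0.2
python3 -m inch '[{"dx":0,"dy":0,"dz":-0.02,"rx":0,"ry":0,"rz":0},{"dx":0,"dy":0,"dz":-0.06,"rx":0,"ry":0,"rz":0},{"dx":0,"dy":0,"dz":-0.11,"rx":0,"ry":0,"rz":0},{"dx":0,"dy":0,"dz":-0.15,"rx":0,"ry":0,"rz":0},{"dx":0,"dy":0,"dz":-0.15,"rx":0,"ry":0,"rz":0}]' >/dev/null
python3 go.py 400 -350 220 -.451
```

```text
tool_pos: [0.5853, -0.2699, 0.0858]
contact_force: [0.0, -0.7, -0.6]
time: 48.1
tool_pos: [0.5854, -0.2699, 0.086]
tool_rot: [-0.0, 0.847, 0.531, -0.0]
contact_force: [-0.3, -0.9, -0.4]
gripper_width: 0.399
grasp_force: 0.0
at [ 588.5 -271.7  214.8] psi -0.451 t 48.6
{'dx': -0.1907, 'dy': -0.1693, 'dz': -0.0084, 'rx': 0.0085, 'ry': 0.0008, 'rz': 0.0001} x 5
```

```bash
python3 -m inch '[{"dx":-0.19,"dy":-0.17,"dz":-0.01,"rx":0,"ry":0,"rz":0},{"dx":-0.19,"dy":-0.17,"dz":-0.01,"rx":0,"ry":0,"rz":0},{"dx":-0.19,"dy":-0.17,"dz":-0.01,"rx":0,"ry":0,"rz":0},{"dx":-0.19,"dy":-0.17,"dz":-0.01,"rx":0,"ry":0,"rz":0},{"dx":-0.19,"dy":-0.17,"dz":-0.01,"rx":0,"ry":0,"rz":0}]' | grep pos
python3 - <<'E'
from lib import *
t0=cv2.imread('pics/top0.png')[:,:,::-1]; s0=cv2.imread('pics/side0.png')[:,:,::-1]
t=optics.grab_frame('top'); 
tj=[(round(d['confidence'],2),np.round(d['bbox'],1)) for d in nets.boxes_of('top','jointer')][:3]
s=optics.grab_frame('side'); sj=[(round(d['confidence'],2),np.round(d['bbox'],1)) for d in nets.boxes_of('side','jointer')][:3]
print(tj,sj)
for n,a,b,(u0,u1,v0,v1) in (('top',t0,t,(418,452,224,258)),('side',s0,s,(350,400,300,378))):
    d=np.abs(a[v0:v1,u0:u1].astype(int)-b[v0:v1,u0:u1]).mean(2); print(n,'stand region diff mean',d.mean().round(1),'frac>25',(d>25).mean().round(3))
# flush pavers: top-face gap outlines -> colour correlation of tops with model mask
for k,x,y,w in (('d',.5906,.0368,1.72),('b',.5891,-.0571,.15),('c',.5021,.0235,1.72),('a',.5006,-.0704,4.86)):
    c,o=crop(t,*proj('top',np.array([[x,y,.02]]))[0],16)
    m=(c[...,1]<60).astype(np.uint8)  # dark gap pixels
    best=max(((m[render('top',[(outline(k,.0025),.02,.02)],(x+i,y+j,w),o,m.shape)-render('top',[(outline(k),.02,.02)],(x+i,y+j,w),o,m.shape)==1].mean(),i,j) for i in (-.002,0,.002) for j in (-.002,0,.002)))
    print(k,'gap dark frac',np.round(best,3),'dark inside',m[render('top',[(outline(k,-.002),.02,.02)],(x,y,w),o,m.shape)==1].mean().round(3))
cv2.imwrite('pics/final.png',t[:,:,::-1])
E
```

```text
tool_pos: [0.3929, -0.349, 0.2144]
[(0.73, array([426.1, 179.5,   9.9,  41.4])), (0.68, array([166. , 299.6,  46.8,  96.9]))] []
top stand region diff mean 7.9 frac>25 0.003
side stand region diff mean 23.7 frac>25 0.349
d gap dark frac [   nan -0.002 -0.002] dark inside 0.141
b gap dark frac [   nan -0.002 -0.002] dark inside 0.142
c gap dark frac [   nan -0.002 -0.002] dark inside 0.157
a gap dark frac [   nan -0.002 -0.002] dark inside 0.145<stdin>:13: RuntimeWarning: Mean of empty slice.
  ret = ret.dtype.type(ret / rcount)
```

```bash
python3 -c "
from plant import ticket
print(ticket.job_done())"
```

```text
the job is handed in; nothing more can be done
None
```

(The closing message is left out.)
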